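# Fit the lid of a sample transport case and clamp it with its draw latch

### The job

The well plate is packed and the transport case must be closed for the courier. Its lid stands on edge in the wire drying rack: put it on the case grip bar up, slid back until both tongues are fully home under the catches at the back and it lies flat on the rim, then hook the bar of the draw latch over the keeper on the front of the lid and press the latch lever down until it snaps over centre and lies shut against the front of the case. Do not shift the bottle, carton or timer that stand about, nor the plate in the case.

Things in the scene. Friction and masses are not known exactly. Their poses are not given: they have to be found in the camera images.
- case: Open aluminium transport case, heavy, does not shift; outside 125 mm (x) by 165 mm (y), rim 110 mm high. Origin: centre of its underside; x to its back, y to its left, z up; the front with the latch faces the robot. Home of the lid: axes along the case's, plate centred on it, underside on the rim (z = 110 mm).
- catches (a point): Point midway between the two catches at the back, at rim height, where their mouths begin (x = 68 mm in the case frame). Catches at y = +50 and -50 mm: a roof 8 mm above rim level at its mouth, 6 mm inside; a cheek outside each tongue, 2.5 mm clear, with a flared lead-in; an end wall 2 mm past the tongues' home, so a lid pushed back until it stops is home.
- lid_centre (a point): Centre of the loose lid's plate (125 x 165 x 10 mm, 0.35 kg). Axes: x from keeper edge to tongue edge, y along it, z out of its grip side. Two tongues on the +x edge at y = +50 and -50 mm: 22 mm wide, 5 mm thick, flush with the underside, ends at x = 77.5 mm. Keeper in the middle of the -x edge, ends at x = -94.5 mm.
- lid_edge (a point): Middle of the lid's bare -y side edge (82.5 mm from the lid's centre), 10 mm thick. At the start this edge is up, 176 mm above the bench, to be pinched from above: the lid stands on its +y edge in the rack, grip bar facing left, tongues away from the robot, leaning a few degrees at most; lift it 60 mm to clear the rack's wires.
- lid_grip (a point): Centre of the lid's grip bar: black, 12 mm wide (lid x), 74 mm long (lid y), 12 mm high, on two legs 62 mm apart, 40 mm above the lid's underside (24 mm free below the bar). Axes as the lid's.
- keeper_seat (a point): Where the draw bar's axis rests on the lid's keeper; lid frame (-81, 0, +4) mm from lid_centre. The keeper is a groove open upward, 11 mm wide, 26 mm long (lid y), its floor 4 mm below this point; a ridge behind, an upturned lip in front, leaning outward, top 4 mm above this point. Bring the bar in at least 9 mm above this point and let it down behind the lip.
- draw_bar (a point): Centre of the latch's draw bar: round steel, 8 mm thick, 58 mm long along the case's y, rounded ends standing out beyond the two side wires, so it can be pinched end to end from above and turns freely so held; it may slip a few mm as it drags the lever along. Bail: 51.5 mm from bar to its pin in the lever, 14 mm from the lever's pivot. Stiff hinges: lever and bail stay where left; it starts leaning out.
- latch_pivot (a point): Axis of the latch lever (along the case's y), 18.5 mm in front of the case's front face, 77 mm above the bench and 42 mm straight below the keeper seat of a lid that is home.
- lever_end (a point): Point on the outer face of the lever, 45 mm from the pivot toward its free end; the lever is a steel strip with a red thumb pad, 26 mm wide, reaching 59 mm from its pivot. Open, it stands out from the case, outer face up; shut, it hangs straight down, outer face to the front, 7 mm in front of the pivot.
- latch_lever (a joint): Angle of the lever (rad): 0 shut, hanging down (end stop); 1.57 straight out; 2.7 fully up. With the bar hooked, pressing it down stretches the springs from about 1.1 on, hardest near 0.6, dead centre at 0.3; from there it snaps to 0 and stays. 3 to 8 N on its end is enough.
- latch_bail (a joint): Angle of the bail to the lever (rad): the bail leans out to the front from upright by this value less the lever's angle.
- latch_spring (a joint): Stretch of the bail's springs (m): 0 slack, 0.003 to 0.004 when the latch is shut on the keeper (about 30 N).
- rack: Stainless wire drying rack, 90 mm (x) by 140 mm (y), wires 53 mm high, fixed. Origin under the lid's slot, which runs along its x. A perforated steel insert, 112 mm long, top 131 mm above the bench, stands in it 82 mm to the right of the lid (-y).
- plate: White 96-well plate, 86 x 127 x 25 mm, lying in the case.
- bottle: Bystander: brown bottle with a red cap, 60 mm across, 125 mm high.
- carton: Bystander: small white, green and blue carton, 79 x 112 x 52 mm.
- stopwatch: Bystander: white bench timer, 60 x 58 x 16 mm.

How it is judged:
By the outcome, as a careful person would: the job done as asked, in the order asked, and still so for the second after the job is handed in, with the robot touching nothing.
It also fails if it takes over 67 s, if anything falls off the work surface, if the arm or the gripper's body presses on something with over 40 N, if the wrist force passes 120 N, or if a joint passes its speed limit or range.

### The arm

A 6-joint arm with a two-finger parallel gripper is mounted at the origin on a cart in front of the work surface, level with it; the furniture and walls round the work are solid. World frame = base frame: x ahead of the robot, y to its left, z up, the work surface at z = 0. Lengths are in m, angles in rad, forces in N, time in s.
With the tool pointing down it reaches from about 0.325 to 1 m from the base axis. Payload 5.1 kg.
Tool frame: the origin (TCP) lies midway between the tips of the shut fingers; the grasp point (between the pads) lies 19 mm behind it; z points along the fingers, y is the line along which they close (so a half turn about z gives the same grasp; the last joint's range is limited). The gripper opens to 85 mm and grips with 20 to 120 N. Pads are 22 mm wide; open, the fingers measure 114 mm over their backs; the gripper's body (76 mm by 85 mm) begins 54 mm behind the grasp point. The pads swing forward as they close: fully open they stand 13 mm farther back than shut.
Start: joints at [-1.326, 0.124, 1.65, -0, 1.367, -0.083], TCP at [0.209, -0.615, 0.231] pointing down, gripper open.
Joint ranges: [-2.61, 2.61], [-1.02, 2.33], [0.03, 2.71], [-1.35, 4.49], [0.32, 2.68], [-2.91, 2.91]. Speed limits (rad/s): [2.57, 2.57, 3.14, 3.14, 3.14, 3.14].

### API

Orientations are given as a unit quaternion [w, x, y, z].
In Python, from cell import r gives the robot as it stands.
- The arm moves only by the tool servo_tool, never from a script. Its argument "rows" is a list of rows, each a list of 3 entries, a list of its own where there are three numbers: the shift along the tool's x, y, z in cm, then the turn, a rotation vector about the tool's x, y, z in degrees, then the closure in counts, from 0 (fully open) to 255 (shut). A call has 1 to 20 rows; each row is the pose to reach, as a shift and turn from the pose commanded when the call began, along the tool's axes at that moment; what a row does not reach only later rows make up. A row lasts 1/10 s, in which the tool goes at most 50 mm and 8.59 degrees, less where a joint would pass 70% of its speed; a pose out of reach is approached as far as the arm can. A call with a gripper value outside its range is refused whole. The fingers move at their own pace and stop on an object; "grip_force" is the grip in N (left out, the last holds). Time passes only in rows, so rows that repeat a pose let the fingers close. It gives the time, the measured TCP pose, the force, the opening and the grip force at its end, in the units of the state.
- r.observe(): the state, without advancing time (a new reading comes with each control period).
- r.read_camera(name): name is "scene" or "top" or "wrist"; returns a dict with "img" (384x512x3 uint8, blue, green, red), "fx", "fy", "cx", "cy" (pixels), "dist" ([k1, k2, p1, p2, k3] as OpenCV has them; the pictures are not rectified), "rvec" (rotation vector, rad) and "tvec" (3), from world to camera coordinates, as OpenCV has them; the wrist camera has in their place "T_tool_cam" (4x4, takes a point from camera to tool coordinates, whose origin is the TCP and whose axes are the flange's). Camera axes: x right, y down, z forward; pixel columns grow to the right and rows downward; lengths in m; the calibration is good to about 2 mm. A picture is of the moment at which its call begins: read the wrist's pose just before it. There is no depth.
- r.finish_job(): hands the job in; it is judged then, once.
The state is a dict: "time": time; "q": joint angles; "dq": joint speeds; "effort": joint torques, N m; "eef_pos": TCP position; "tcp_rot": TCP orientation; "force": force on the tool from outside, world axes, zero at the start; "torque": the same for the moment, N m; "opening": finger opening in m; "finger_force": force on a finger pad.
Only numpy, scipy, OpenCV 4.12 (cv2) and the standard library are available. Lean on these libraries where they do the work, as an engineer would, in place of code of your own. Each camera call takes 0.05 s, during which the arm holds its last target. There are 200 camera calls.

## Working session

There is one attempt and no reset: what is moved stays moved. The work goes in short steps, Python scripts to look and compute and a tool call to move; the robot and the scene stay as the last step left them, time stands still between calls to the robot, and variables do not carry over. Pictures are saved under pics/ and viewed, at most 10 in all, crops included, and the job is handed in when it is done.

Besides the shell and the picture viewer there is one more tool, called in YAML: its name, and indented under it one key for each argument. servo_tool: Moves the arm, as the interface text tells. Its arguments: {"type":"object","properties":{"rows":{"type":"array","items":{"type":"array"}},"grip_force":{"type":"number"}},"required":["rows"]}

```bash
ls; mkdir -p pics
cat > h.py <<'E'
import numpy as np, cv2
from cell import r
from scipy.spatial.transform import Rotation as R
def cam(n):
    if n=="wrist":
        s=r.observe(); c=r.read_camera(n)
        q=s["tcp_rot"]; T=np.eye(4); T[:3,:3]=R.from_quat([q[1],q[2],q[3],q[0]]).as_matrix(); T[:3,3]=s["eef_pos"]
        M=T@np.array(c["T_tool_cam"]); c["C"]=M[:3,3]; c["Rw"]=M[:3,:3]
    else:
        c=r.read_camera(n); Rm=cv2.Rodrigues(np.array(c["rvec"],float))[0]
        c["Rw"]=Rm.T; c["C"]=-Rm.T@np.array(c["tvec"],float).ravel()
    c["K"]=np.array([[c["fx"],0,c["cx"]],[0,c["fy"],c["cy"]],[0,0,1.]])
    return c
def ray(c,p):
    u=cv2.undistortPoints(np.array([[p]],float),c["K"],np.array(c["dist"],float)).ravel()
    d=c["Rw"]@np.array([u[0],u[1],1]); return c["C"],d/np.linalg.norm(d)
def onz(c,p,z):
    C,d=ray(c,p); return C+d*(z-C[2])/d[2]
def onplane(c,p,n,P):
    C,d=ray(c,p); n=np.array(n,float); return C+d*(n@(np.array(P)-C))/(n@d)
def proj(c,X):
    X=np.array(X,float).reshape(-1,3); Xc=(X-c["C"])@c["Rw"]
    return cv2.projectPoints(Xc,np.zeros(3),np.zeros(3),c["K"],np.array(c["dist"],float))[0].reshape(-1,2)
def tri(c1,p1,c2,p2):
    A=[];b=[]
    for c,p in((c1,p1),(c2,p2)):
        C,d=ray(c,p); P=np.eye(3)-np.outer(d,d); A.append(P); b.append(P@C)
    return np.linalg.lstsq(np.vstack(A),np.hstack(b),rcond=None)[0]
E
python3 - <<'E'
from h import *
import pickle
for n in("scene","top"):
    c=cam(n); pickle.dump(c,open(n+".pkl","wb"))
    cv2.imwrite(f"pics/{n}0.png",cv2.resize(c["img"],(800,600),interpolation=cv2.INTER_CUBIC))
    print(n,c["C"].round(3),c["Rw"][:,2].round(3),c["fx"])
s=r.observe(); print(s)
c=r.read_camera("wrist"); print(c["T_tool_cam"],c["fx"])
E
```

```text
pics
scene [-0.168  0.672  0.808] [ 0.603 -0.497 -0.624] 380.52975136083876
top [0.304 0.089 1.768] [ 0.13   0.01  -0.991] 430.7548139378197
{'time': 0.1, 'q': array([-1.32556139e+00,  1.24416506e-01,  1.65155490e+00,  1.26559044e-06,
        1.36746729e+00, -8.26356298e-02]), 'dq': array([-0.00049886, -0.00078411, -0.00197426,  0.00053352,  0.00038315,
        0.00020386]), 'effort': array([-3.21438961e-06, -4.24931145e+01, -3.66653752e+01, -7.32388844e-05,
        3.95403578e-03,  3.58561010e-06]), 'eef_pos': array([ 0.20913491, -0.61485589,  0.23018074]), 'tcp_rot': array([-9.20021204e-04,  9.86592279e-01,  1.63201787e-01, -7.43409426e-05]), 'force': array([-0.28442642, -0.15859372,  0.28162969]), 'torque': array([0.03385023, 0.00714683, 0.0353086 ]), 'finger_force': 0.0, 'opening': 0.08563236576795624}
[[-7.28970295e-04 -9.61811774e-01 -2.73710761e-01  6.94977007e-02]
 [ 9.99999393e-01 -4.74891381e-04 -9.94530614e-04  5.92385839e-04]
 [ 8.26568372e-04 -2.73711319e-01  9.61811536e-01 -1.43081615e-01]
 [ 0.00000000e+00  0.00000000e+00  0.00000000e+00  1.00000000e+00]] 320.24746958245856
```

View pics/scene0.png

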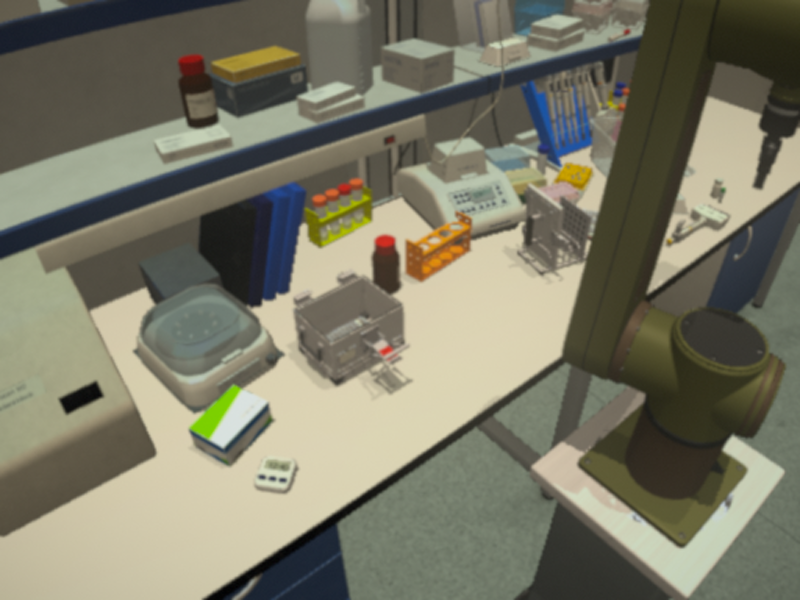

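View pics/top0.png

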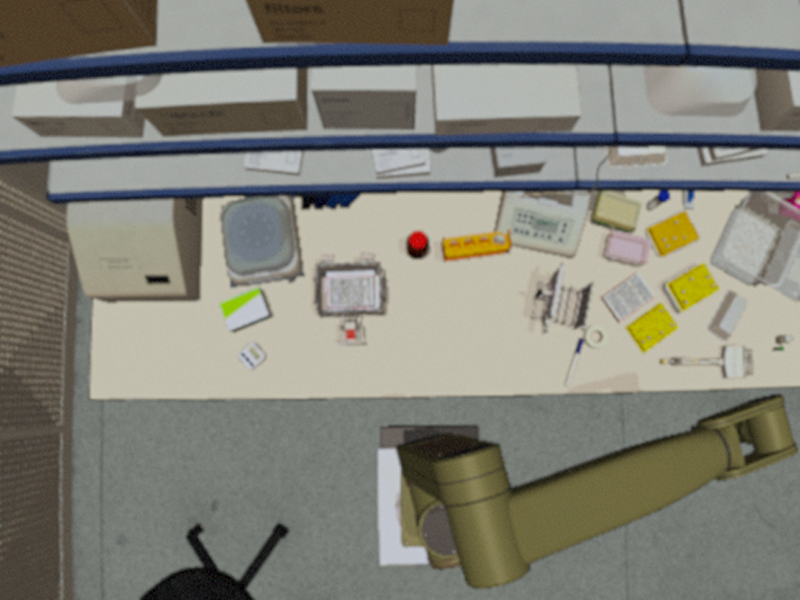

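The scene view shows the case at (350,325) with its latch at (385,355), and the rack with the lid at (545,225). In the top view the case is at (350,290), the lid at about (555,295) and the bottle at (417,243). I need crops for finer pixel positions.

Run:
```python
from h import *
import pickle
t=pickle.load(open("top.pkl","rb")); s=pickle.load(open("scene.pkl","rb"))
f=512/800
print("case c",onz(t,(350*f,287*f),.11),"lid",onz(t,(557*f,297*f),.176),"bottle",onz(t,(417*f,243*f),.125))
a=t["img"][155:230,190:265]; b=t["img"][155:230,325:400]
cc=s["img"][165:265,175:275]; d=s["img"][105:205,325:425]
g=lambda i:cv2.resize(i,(400,300),interpolation=cv2.INTER_CUBIC)
g2=lambda i:cv2.resize(i,(300,300),interpolation=cv2.INTER_CUBIC)
cv2.imwrite("pics/crops.png",np.vstack([np.hstack([g2(a),g2(b)]),np.hstack([g2(cc),g2(d)])]))
```

```text
case c [0.55933461 0.22095273 0.11      ] lid [ 0.51654054 -0.28032623  0.176     ] bottle [0.66501809 0.05200235 0.125     ]
```

View pics/crops.png

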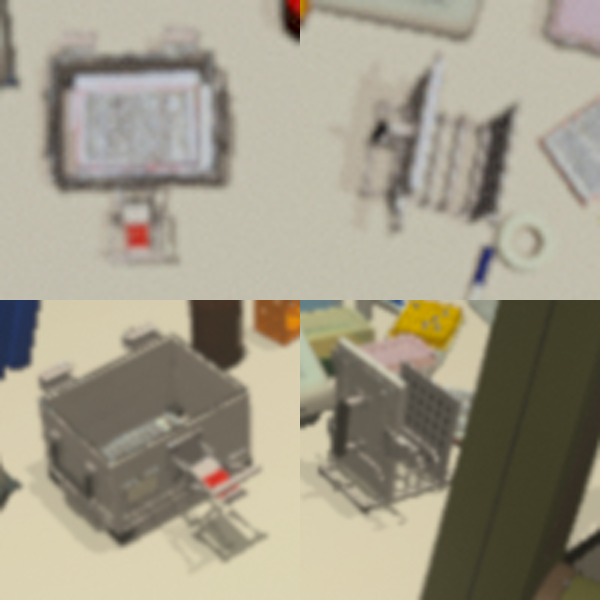

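Crop: the case rim's outer corners are at (55,60), (228,62) and (55,185), the catches at the back, and the latch leans out with the red pad at (137,235). The lid's upper edge runs from (437,55) to (418,185), bar to the left. I'll go closer, planning to grip the bar directly with a tilted tool.

servo_tool:
  rows:
    - [[10,-10,-12],[0,0,-18],0]
    - [[38.8,-39.1,-15],[0,0,-71.2],0]
    - [[38.8,-39.1,-15],[0,0,-71.2],0]
    - [[38.8,-39.1,-15],[0,0,-71.2],0]
    - [[38.8,-39.1,-15],[0,0,-71.2],0]
    - [[38.8,-39.1,-15],[0,0,-71.2],0]
    - [[38.8,-39.1,-15],[0,0,-71.2],0]
    - [[38.8,-39.1,-15],[0,0,-71.2],0]
    - [[38.8,-39.1,-15],[0,0,-71.2],0]
    - [[38.8,-39.1,-15],[0,0,-71.2],0]
    - [[38.8,-39.1,-15],[0,0,-71.2],0]
    - [[38.8,-39.1,-15],[0,0,-71.2],0]
    - [[38.8,-39.1,-15],[0,0,-71.2],0]
    - [[38.8,-39.1,-15],[0,0,-71.2],0]

```text
time: 1.55
eef_pos: [0.4506, -0.12, 0.381]
tcp_rot: [-0.0, 0.707, 0.707, -0.0]
force: [1.0, -0.7, 0.3]
opening: 0.0853
finger_force: 0.0
```

servo_tool:
  rows:
    - [[3,0,0],[0,-8.5,0],0]
    - [[6,0,0],[0,-17,0],0]
    - [[6,3,0],[0,-25,0],0]
    - [[6,5,0],[0,-30,0],0]
    - [[6,5,0],[0,-30,0],0]

```text
time: 2.05
eef_pos: [0.5011, -0.0598, 0.3781]
tcp_rot: [0.181, 0.682, 0.684, -0.185]
force: [-0.4, -0.6, -1.4]
opening: 0.0852
finger_force: 0.0
```

Run:
```python
from h import *
import pickle
t=pickle.load(open("top.pkl","rb"))
P=[onz(t,p,.176) for p in((359.2,168.8),(354.5,201.3))]; d=P[0]-P[1]
print("lid edge",P,np.degrees(np.arctan2(d[1],d[0])),np.linalg.norm(d))
A=[onz(t,(190+u/4,155+v/4),.11) for u,v in((55,60),(228,62),(55,185),(230,185))]
print("case",np.round(A,3),np.mean(A,0))
s=r.observe(); print(s["eef_pos"],s["tcp_rot"],s["q"])
c=cam("wrist"); pickle.dump(c,open("w1.pkl","wb"))
cv2.imwrite("pics/w1.png",cv2.resize(c["img"],(800,600),interpolation=cv2.INTER_CUBIC))
```

```text
lid edge [array([ 0.59741805, -0.29468372,  0.176     ]), array([ 0.47439661, -0.27088251,  0.176     ])] -10.949843072373891 0.12530272465828757
case [[0.615 0.3   0.11 ]
 [0.61  0.131 0.11 ]
 [0.492 0.3   0.11 ]
 [0.489 0.13  0.11 ]] [0.55139221 0.21534096 0.11      ]
[ 0.50114765 -0.05977875  0.37808675] [ 0.18133019  0.68193631  0.68397289 -0.18510351] [ 0.04863536 -0.23938547  1.81623247 -0.52343104  1.5942959   0.04097905]
```

View pics/w1.png

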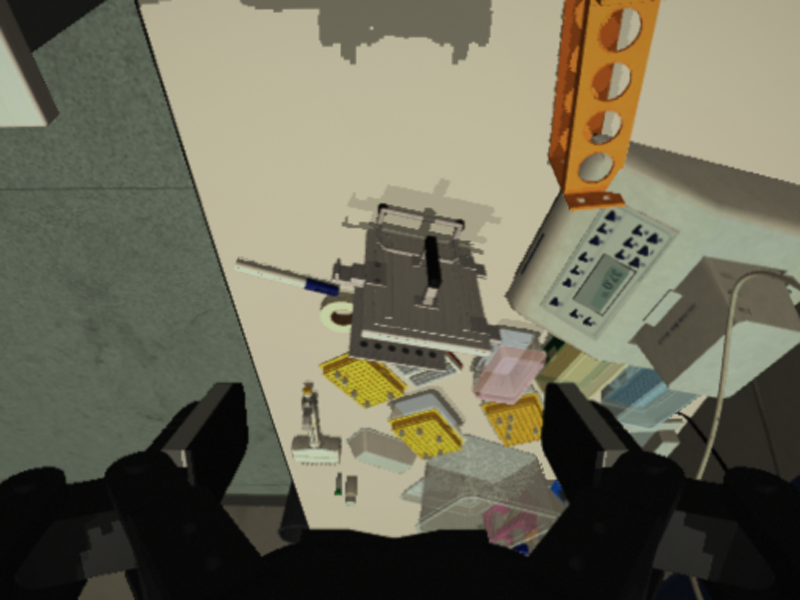

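The wrist picture shows the lid from its bar side: black bar from (431,240) to (433,287), bright upper edge from (363,333) to (491,350). Keeper left, tongues right.

Run:
```python
from h import *
import pickle
c=pickle.load(open("w1.pkl","rb")); s=pickle.load(open("scene.pkl","rb"))
f=.64
# black bar mask
g=c["img"].max(2); roi=np.zeros_like(g); roi[145:190,262:292]=1
m=((g<45)&(roi>0)).astype(np.uint8); n,l,st,ce=cv2.connectedComponentsWithStats(m)
k=1+np.argmax(st[1:,4]); print(st[k],ce[k]); pts=np.argwhere(l==k)[:,::-1].astype(np.float32); print(cv2.minAreaRect(pts)); b=cv2.boxPoints(cv2.minAreaRect(pts))
# bright top edge: fit
g=cv2.cvtColor(c["img"],cv2.COLOR_BGR2GRAY)
for u in range(235,312,8): print(u, 200+np.argmax(g[200:232,u].astype(int)), g[200:232,u].max(), end='; ')
E1=onz(c,(363*f,333*f),.176);E2=onz(c,(491*f,350*f),.176); d=E2-E1;L=np.linalg.norm(d);d/=L
print("\nedge",E1,E2,L,np.degrees(np.arctan2(d[1],d[0])))
M=(E1+E2)/2; nrm=np.array([-d[1],d[0],0])
for off in(.035,.041): print("bar",off,[onplane(c,p,nrm,M+nrm*off).round(4) for p in [(ce[k])]+list(b)])
# scene view of bar
g=s["img"].max(2); m=(g<60).astype(np.uint8); m[:, :325]=0;m[:,365:]=0;m[:125]=0;m[165:]=0
n,l,st,ce2=cv2.connectedComponentsWithStats(m); print(st[1:],ce2[1:])
k2=1+np.argmax(st[1:,4]); print("tri bar",tri(c,ce[k],s,ce2[k2]))
```

```text
[272 151  11  33 260] [276.51153846 167.45      ]
((276.3259582519531, 167.02047729492188), (32.59870910644531, 8.470990180969238), 83.2901611328125)
235 214 198; 243 215 195; 251 216 197; 259 218 197; 267 219 199; 275 220 198; 283 221 198; 291 223 199; 299 224 198; 307 226 197; 
edge [ 0.47253617 -0.26882565  0.176     ] [ 0.59022475 -0.29219239  0.176     ] 0.1199858580029571 -11.229870863126628
bar 0.035 [array([ 0.5363, -0.2458,  0.1054]), array([ 0.528 , -0.2442,  0.069 ]), array([ 0.5417, -0.2469,  0.0629]), array([ 0.5433, -0.2472,  0.1368]), array([ 0.531 , -0.2447,  0.1415])]
bar 0.041 [array([ 0.5356, -0.2395,  0.1126]), array([ 0.5275, -0.2379,  0.0768]), array([ 0.5409, -0.2406,  0.0709]), array([ 0.5425, -0.2409,  0.1434]), array([ 0.5304, -0.2385,  0.1479])]
[[338 140   2  15  24]] [[338.41666667 146.25      ]]
tri bar [ 0.53638821 -0.25079346  0.10116946]
```

```bash
cat >> h.py <<'E'
R0=np.array([[0,1,0],[1,0,0],[0,0,-1.]])
def ori(yaw,tilt,pitch=0):  # tilt<0: tool points to -y; pitch about world y
    return R.from_euler('ZYX',[yaw,pitch,tilt],degrees=True).as_matrix()@R0
def rel(Rt,tcp,s=None):
    s=s or r.observe(); q=s["tcp_rot"]; Rc=R.from_quat([q[1],q[2],q[3],q[0]]).as_matrix()
    sh=Rc.T@(np.array(tcp)-s["eef_pos"])*100; rv=R.from_matrix(Rc.T@Rt).as_rotvec(degrees=True)
    print("shift",sh.round(2).tolist(),"rot",rv.round(2).tolist())
E
python3 - <<'E'
from h import *
Rt=ori(-11,-50); z=Rt[:,2]; G=np.array([.5365,-.255,.098])
for b in (.10,0): rel(Rt,G+z*(.019-b))
E
```

```text
shift [-0.15, 4.9, 26.5] rot [6.88, -19.95, 8.63]
shift [-3.45, 3.47, 35.83] rot [6.88, -19.95, 8.63]
```

servo_tool:
  rows:
    - [[0,1,4],[2,-5,2],0]
    - [[0,2.5,9],[4,-12,5],0]
    - [[0,4,14],[6.9,-20,8.6],0]
    - [[0,4.9,19],[6.9,-20,8.6],0]
    - [[-0.1,4.9,23],[6.9,-20,8.6],0]
    - [[-0.1,4.9,25],[6.9,-20,8.6],0]
    - [[-0.1,4.9,25],[6.9,-20,8.6],0]
    - [[-0.1,4.9,25],[6.9,-20,8.6],0]

```text
time: 2.9
eef_pos: [0.5492, -0.1877, 0.1664]
tcp_rot: [0.27, 0.701, 0.575, -0.325]
force: [0.4, 0.6, 1.0]
opening: 0.0853
finger_force: 0.0
```

Run:
```python
from h import *
import pickle
s=r.observe(); print(s["eef_pos"],s["q"].round(2))
c=cam("wrist"); pickle.dump(c,open("w2.pkl","wb"))
cv2.imwrite("pics/w2.png",cv2.resize(c["img"],(800,600),interpolation=cv2.INTER_CUBIC))
```

```text
[ 0.54915326 -0.18769091  0.16644043] [-0.06  0.15  1.91 -0.89  1.35  0.47]
```

View pics/w2.png

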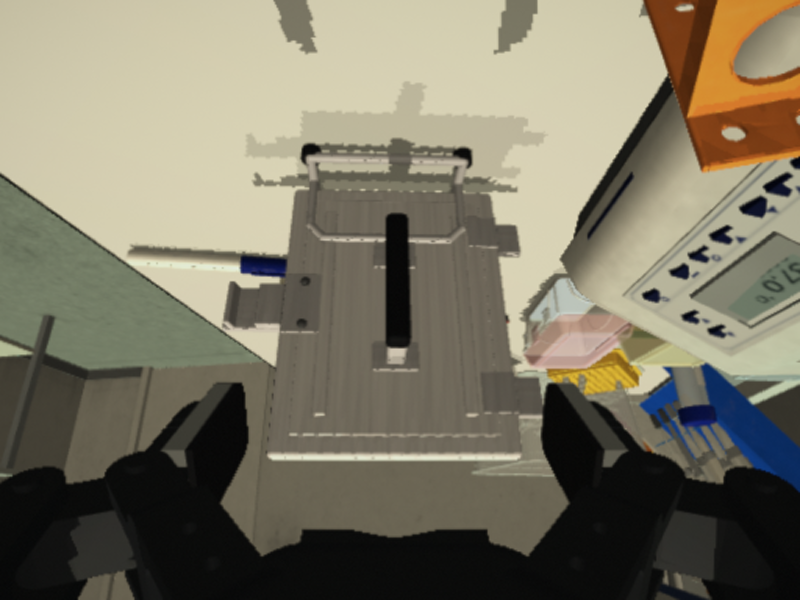

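The wrist view now looks square on the lid: bar from (397,213) to (398,346), plate corners at (295,192), (490,194), (269,452) and (519,452). Those points give the pose by PnP.

Run:
```python
from h import *
import pickle
c=pickle.load(open("w2.pkl","rb"))
O=np.array([[-62.5,82.5,5],[62.5,82.5,5],[-62.5,-82.5,5],[62.5,-82.5,5],[-6,37,41],[6,37,41],[-6,-37,41],[6,-37,41]])/1000
I=np.array([[295,192],[490,194],[269,452],[519,452],[386,213],[408,213],[386,346],[411,346]])*.64
_,rv,tv=cv2.solvePnP(O,I,c["K"],np.array(c["dist"],float))
e=cv2.projectPoints(O,rv,tv,c["K"],np.array(c["dist"],float))[0].reshape(-1,2)-I; print(e.round(1).tolist())
W=c["Rw"]@cv2.Rodrigues(rv)[0]; P=c["C"]+c["Rw"]@tv.ravel()
print("centre",P.round(4),"axes",W.round(3).tolist()); G=P+W@[0,0,.035]; print("bar",G.round(4), "edge",(P+W@[0,-.0825,0]).round(4))
yaw=np.degrees(np.arctan2(W[1,0],W[0,0])); print("yaw",yaw)
Rt=ori(yaw,-50); z=Rt[:,2]
for b in (.02,0): rel(Rt,G+z*(.019-b))
```

```text
[[0.7, -1.9], [-0.5, -0.7], [0.8, 1.4], [-0.1, 1.2], [-0.3, 1.5], [-0.2, 1.7], [-0.3, -1.7], [-0.1, -1.6]]
centre [ 0.5277 -0.2993  0.0904] axes [[0.972, -0.009, 0.234], [-0.234, -0.033, 0.972], [-0.001, -0.999, -0.034]]
bar [ 0.5358 -0.2653  0.0892] edge [ 0.5284 -0.2966  0.1729]
yaw -13.551415294337248
shift [0.89, 0.06, 11.02] rot [2.14, 0.0, 1.26]
shift [0.89, -0.01, 13.02] rot [2.14, 0.0, 1.26]
```

Run:
```python
from h import *
import pickle
a=pickle.load(open("w1.pkl","rb"));c=pickle.load(open("w2.pkl","rb"));f=.64
E1=onz(c,(268*f,456.5*f),.176);E2=onz(c,(521*f,456.5*f),.176);d=E2-E1
print(E1,E2,np.linalg.norm(d),np.degrees(np.arctan2(d[1],d[0])),(E1+E2)/2)
for p,q in (((363,333),(268,456)),((491,350),(521,456)),((431.5,237),(397,213)),((434,289),(398.5,346))):
    print(tri(a,np.array(p)*f,c,np.array(q)*f).round(4))
```

```text
[ 0.47516284 -0.2611117   0.176     ] [ 0.59052247 -0.28885475  0.176     ] 0.11864873815203554 -13.522375542795043 [ 0.53284265 -0.27498323  0.176     ]
[ 0.4719 -0.2694  0.175 ]
[ 0.5906 -0.2932  0.1752]
[ 0.5383 -0.2565  0.0537]
[ 0.5376 -0.2617  0.1264]
```

Run:
```python
from h import *
import pickle
from scipy.optimize import least_squares
a=pickle.load(open("w1.pkl","rb"));c=pickle.load(open("w2.pkl","rb"));t=pickle.load(open("top.pkl","rb"))
O=np.array([[-62.5,-82.5,0],[62.5,-82.5,0],[0,37,41],[0,-37,29]])/1000
obs=[(a,O,np.array([[363,333],[491,350],[431.5,237],[434,289]])*.64),
     (c,O,np.array([[268,456.5],[521,456.5],[397,213],[398.5,346]])*.64),
     (t,O[:2],np.array([[354.5,201.3],[359.2,168.8]]))]
def pose(x): return R.from_euler('ZX',[x[3],x[4]]).as_matrix()@np.array([[1,0,0],[0,0,1],[0,-1,0]]),x[:3]
def f(x):
    W,P=pose(x); return np.hstack([(proj(k,O_@W.T+P)-I).ravel() for k,O_,I in obs])
s=least_squares(f,[.535,-.29,.0935,-.2,0],loss="soft_l1"); x=s.x
print(x.round(4),np.degrees(x[3:]),f(x).round(1).tolist())
W,P=pose(x); G=P+W@[0,0,.035]; print("bar",G.round(4),"edge",(P+W@[0,-.0825,0]).round(4))
Rt=ori(np.degrees(x[3]),-50); z=Rt[:,2]
for b in (.02,0): rel(Rt,G+z*(.019-b))
```

```text
[ 0.5293 -0.2944  0.0929 -0.2332 -0.1243] [-13.36111847  -7.12167112] [-1.1, -0.1, 0.8, 2.2, -0.8, 0.1, -0.7, -0.2, -0.2, -0.1, 2.0, -0.1, 0.3, -0.4, -0.0, 0.0, -0.3, 1.0, 1.1, 1.3]
bar [ 0.5373 -0.2606  0.0886] edge [ 0.5317 -0.2844  0.1748]
shift [1.25, 0.12, 10.68] rot [1.99, 0.0, 1.14]
shift [1.25, 0.05, 12.68] rot [1.99, 0.0, 1.14]
```

servo_tool:
  rows:
    - [[0.8,0.1,2],[2,0,1.1],0]
    - [[1.25,0.05,5],[2,0,1.1],0]
    - [[1.25,0.05,8.5],[2,0,1.1],0]
    - [[1.25,0.05,11],[2,0,1.1],0]
    - [[1.25,0.05,12.5],[2,0,1.1],0]
    - [[1.25,0.05,12.5],[2,0,1.1],60]
    - [[1.25,0.05,12.5],[2,0,1.1],130]
    - [[1.25,0.05,12.5],[2,0,1.1],200]
    - [[1.25,0.05,12.5],[2,0,1.1],230]
    - [[1.25,0.05,12.5],[2,0,1.1],255]
    - [[1.25,0.05,12.5],[2,0,1.1],255]
    - [[1.25,0.05,12.5],[2,0,1.1],255]
    - [[1.25,0.05,12.5],[2,0,1.1],255]
  grip_force: 60

```text
time: 4.25
eef_pos: [0.5343, -0.2725, 0.0762]
tcp_rot: [0.262, 0.71, 0.563, -0.332]
force: [-0.1, 1.3, 4.8]
opening: 0.0108
finger_force: 59.6
```

servo_tool:
  rows:
    - [[0,0,0],[0,0,0],255]
    - [[-0.8,0,-0.65],[0,0,0],255]
    - [[-1.9,0,-1.6],[0,0,0],255]
    - [[-3.1,0,-2.6],[0,0,0],255]
    - [[-4.6,0,-3.9],[0,0,0],255]
    - [[-6.1,0,-5.1],[0,0,0],255]
    - [[-7.7,0,-6.4],[0,0,0],255]
    - [[-9.2,0,-7.7],[0,0,0],255]
    - [[-11.5,0,-9.6],[0,0,0],255]
    - [[-13.8,0,-11.6],[0,0,0],255]
    - [[-13.8,0,-11.6],[0,0,0],255]
  grip_force: 100

```text
time: 5.35
eef_pos: [0.5368, -0.2731, 0.2631]
tcp_rot: [0.266, 0.711, 0.561, -0.33]
force: [0.2, 0.1, -3.3]
opening: 0.0105
finger_force: 97.6
```

Run:
```python
from h import *
import pickle
s=r.observe(); print(s["eef_pos"],s["q"].round(2),s["opening"],s["force"])
c=cam("wrist"); pickle.dump(c,open("w3.pkl","wb"))
cv2.imwrite("pics/w3.png",c["img"])
```

```text
[ 0.53681605 -0.27310148  0.26313109] [-0.21  0.04  1.86 -0.9   1.38  0.27] 0.010464710779242546 [ 0.19020592  0.10076211 -3.31031278]
```

View pics/w3.png

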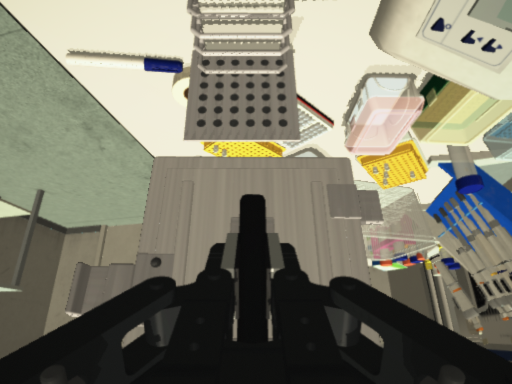

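The lid hangs from the bar, clear of the rack: its lower edge runs from (155,157) to (352,157), the tongue's outer corners are at (383,185) and (383,220). From these I'll get the lid's angle in the hand.

Run:
```python
from h import *
import pickle
from scipy.optimize import least_squares
c=pickle.load(open("w3.pkl","rb")); T=np.array(c["T_tool_cam"])
c2=dict(c); c2["C"]=T[:3,3]; c2["Rw"]=T[:3,:3]
O=np.array([[-62.5,82.5,5],[62.5,82.5,5],[77.5,61,0],[77.5,39,0]])/1000
I=np.array([[155,157],[352,157],[383,185],[383,220.]])
# flat lid, tool down: lid x=tool y, lid y=tool x, lid z=-tool z
B=np.array([[0,1,0],[1,0,0],[0,0,-1.]])
def pose(x): return R.from_euler('yzx',x[3:6]).as_matrix()@B, np.array(x[:3])
def f(x):
    W,P=pose(x); return np.hstack([(proj(c2,(O-[0,0,.035])@W.T+P)-I).ravel(),(x[:3]-[0,0,-.019])*300, np.array(x[4:])*60])
s=least_squares(f,[0,0,-.019,.7,0,0]); print(s.x[:3].round(4),np.degrees(s.x[3:]).round(1),f(s.x).round(1).tolist())
```

```text
[-0.0016  0.0009 -0.0195] [-44.2  -0.7  -0.4] [0.6, -0.4, -0.2, -2.6, -3.9, 2.5, 3.3, 0.3, -0.5, 0.3, -0.1, -0.7, -0.4]
```

```bash
cat >> h.py <<'E'
# lid held: bar centre in tool & lid orientation in tool
LID_R=R.from_euler('yzx',[-44.2,-.7,-.4],degrees=True).as_matrix()@R0; LID_P=np.array([-.0016,.0009,-.0195])
def lidtool(yaw,bar,pitch=0): # tool pose so that lid is flat with yaw, bar centre at bar
    RL=R.from_euler('ZY',[yaw,pitch],degrees=True).as_matrix(); Rt=RL@LID_R.T; return Rt,np.array(bar)-Rt@LID_P
E
python3 - <<'E'
from h import *
Rt,p=lidtool(0,[.53,-.06,.30]); print(Rt.round(2).tolist(),p); rel(Rt,p)
E
```

```text
[[0.01, 1.0, -0.01], [0.72, -0.0, 0.7], [0.7, -0.01, -0.72]] [ 0.52898351 -0.04525395  0.28714929]
shift [11.98, -5.85, -18.63] rot [0.34, 93.69, -14.62]
```

servo_tool:
  rows:
    - [[1,-0.5,-1.6],[0,7.8,-1.2],255]
    - [[2,-1,-3.1],[0.1,15.6,-2.4],255]
    - [[3,-1.5,-4.7],[0.1,23.4,-3.7],255]
    - [[4,-2,-6.2],[0.1,31.2,-4.9],255]
    - [[5,-2.4,-7.8],[0.1,39,-6.1],255]
    - [[6,-2.9,-9.3],[0.2,46.8,-7.3],255]
    - [[7,-3.4,-10.9],[0.2,54.6,-8.5],255]
    - [[8,-3.9,-12.4],[0.2,62.4,-9.7],255]
    - [[9,-4.4,-14],[0.3,70.3,-11],255]
    - [[10,-4.9,-15.5],[0.3,78.1,-12.2],255]
    - [[11,-5.4,-17.1],[0.3,85.9,-13.4],255]
    - [[12,-5.85,-18.6],[0.34,93.7,-14.6],255]
    - [[12,-5.85,-18.6],[0.34,93.7,-14.6],255]
    - [[12,-5.85,-18.6],[0.34,93.7,-14.6],255]

```text
time: 6.8
eef_pos: [0.5271, -0.0458, 0.2812]
tcp_rot: [-0.273, 0.66, 0.65, 0.258]
force: [0.7, 0.1, -2.8]
opening: 0.0107
finger_force: 97.8
```

Run:
```python
from h import *
import pickle
s=r.observe(); print(s["time"],s["eef_pos"],s["q"].round(2),s["opening"],s["force"])
c=cam("wrist"); pickle.dump(c,open("w4.pkl","wb"))
cv2.imwrite("pics/w4.png",cv2.resize(c["img"],(800,600),interpolation=cv2.INTER_CUBIC))
```

```text
6.8 [ 0.52709766 -0.04575267  0.28122134] [-0.51 -0.01  1.83  0.65  1.73 -0.53] 0.01065397574542633 [ 0.66137669  0.07078875 -2.84664714]
```

View pics/w4.png

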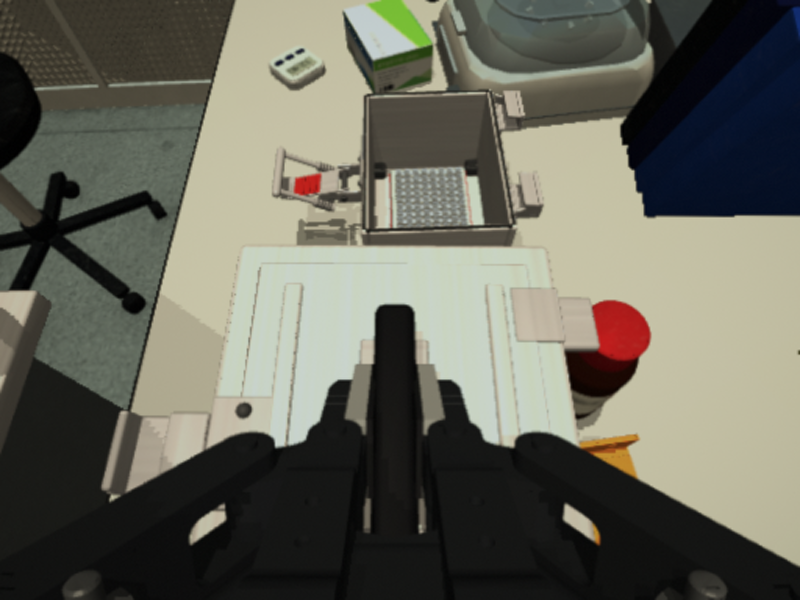

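The wrist view shows the lid flat in the hand and the case beyond it, with outer rim corners at (361,229), (516,227), (492,91) and (364,94). The draw bar stands out in front from (279,151) to (277,196), with the red pad at (308,184).

Run:
```python
from h import *
import pickle
c=pickle.load(open("w4.pkl","rb"));f=.64
P=[onz(c,(u*f,v*f),.11) for u,v in((361,229),(516,227),(492,91),(364,94))]
print(np.round(P,4).tolist(), np.mean(P,0).round(4))
for i in range(4):
    d=P[(i+1)%4]-P[i]; print(np.linalg.norm(d).round(4),np.degrees(np.arctan2(d[1],d[0])).round(2))
s=pickle.load(open("scene.pkl","rb"))
# draw bar, top cam estimates
for z in(.05,.08,.1,.12): print(z,onz(c,(279*f,151*f),z).round(3),onz(c,(277*f,196*f),z).round(3))
# lid check in-hand
T=np.array(c["T_tool_cam"]);c2=dict(c);c2["C"]=T[:3,3];c2["Rw"]=T[:3,:3]
O=np.array([[-62.5,82.5,5],[62.5,82.5,5],[77.5,61,0],[77.5,39,0]])/1000
print((proj(c2,(O-[0,0,.035])@LID_R.T+LID_P)/f).round(1).tolist())
```

```text
[[0.4979, 0.1445, 0.11], [0.621, 0.1437, 0.11], [0.6182, 0.3039, 0.11], [0.4965, 0.3037, 0.11]] [0.5584 0.2239 0.11  ]
0.1231 -0.38
0.1603 90.98
0.1218 -179.87
0.1592 -89.49
0.05 [0.403 0.293 0.05 ] [0.407 0.232 0.05 ]
0.08 [0.413 0.262 0.08 ] [0.417 0.206 0.08 ]
0.1 [0.419 0.242 0.1  ] [0.423 0.189 0.1  ]
0.12 [0.426 0.222 0.12 ] [0.43  0.172 0.12 ]
[[243.5, 245.8], [548.7, 242.3], [591.3, 293.8], [602.4, 344.7]]
```

Run:
```python
from h import *
Rt,p=lidtool(0.3,[.533,.224,.165]); print(p); rel(Rt,p)
Rt,p=lidtool(0.3,[.533,.224,.22]); print(p); rel(Rt,p)
```

```text
[0.53190632 0.23874053 0.15214929]
shift [11.36, 0.59, 29.14] rot [-0.13, 0.1, -0.58]
[0.53190632 0.23874053 0.20714929]
shift [15.19, 0.47, 25.19] rot [-0.13, 0.1, -0.58]
```

servo_tool:
  rows:
    - [[2.5,0.1,3.5],[0,0,-0.3],255]
    - [[5,0.2,7],[-0.1,0.1,-0.6],255]
    - [[7.5,0.3,11],[-0.1,0.1,-0.6],255]
    - [[10,0.4,15],[-0.1,0.1,-0.6],255]
    - [[12.5,0.5,19],[-0.1,0.1,-0.6],255]
    - [[14.5,0.5,23],[-0.1,0.1,-0.6],255]
    - [[15.2,0.5,25.2],[-0.1,0.1,-0.6],255]
    - [[14,0.5,26.5],[-0.1,0.1,-0.6],255]
    - [[12.5,0.5,28],[-0.1,0.1,-0.6],255]
    - [[11.4,0.6,29.1],[-0.1,0.1,-0.6],255]
    - [[11.4,0.6,29.1],[-0.1,0.1,-0.6],255]
    - [[11.4,0.6,29.1],[-0.1,0.1,-0.6],255]

```text
time: 8.05
eef_pos: [0.5329, 0.239, 0.1547]
tcp_rot: [-0.271, 0.656, 0.654, 0.263]
force: [-1.0, 0.0, -3.7]
opening: 0.0103
finger_force: 98.1
```

Run:
```python
from h import *
import pickle
s=r.observe(); print(s["time"],s["eef_pos"],s["q"].round(2),s["opening"],s["force"])
c=cam("wrist"); pickle.dump(c,open("w5.pkl","wb"))
t=cam("top"); pickle.dump(t,open("t5.pkl","wb"))
i=cv2.resize(c["img"][:300],(800,469),interpolation=cv2.INTER_CUBIC)
cv2.imwrite("pics/w5.png",i)
```

```text
8.05 [0.53286141 0.23902414 0.15469425] [-0.01  0.03  2.03  0.83  1.25 -0.35] 0.010307204814910462 [-1.04283427  0.02809598 -3.69380759]
```

View pics/w5.png

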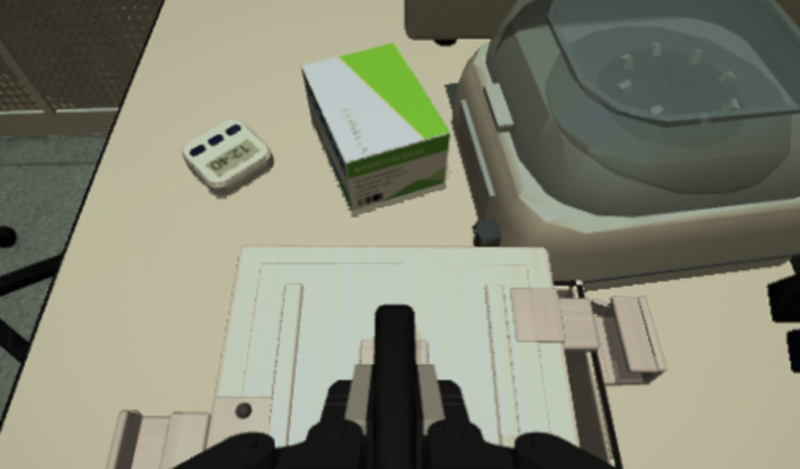

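The lid hovers over the case: tongue's outer end runs from (590,298) to (601,350), the left-back catch spans (597,300) to (665,385), and the rim's left-back corner shows at (582,283).

Run:
```python
from h import *
import pickle
c=pickle.load(open("w5.pkl","rb"));f=.64
print("rim corner",onz(c,(582*f,283*f),.11),"further on back rim",onz(c,(618*f,455*f),.11))
s=r.observe()
q=s["tcp_rot"];Rc=R.from_quat([q[1],q[2],q[3],q[0]]).as_matrix()
W=Rc@LID_R; B=s["eef_pos"]+Rc@LID_P; print("bar",B,"lid yaw",np.degrees(np.arctan2(W[1,0],W[0,0])),"tilt",W[2].round(3))
Lc=B-W@[0,0,.035]; print("lid c",Lc)
for n,p,z in (("tongue",(590,298),Lc[2]),("tongue2",(601,350),Lc[2]),("c1",(612,298),.122),("c2",(640,297),.122),("c3",(665,370),.122),("c4",(630,383),.122),("c5",(606,383),.11)):
    print(n,onz(c,(p[0]*f,p[1]*f),z).round(4))
print("pred tongue",(Lc+W@[.0775,.061,0]).round(4),(Lc+W@[.0775,.039,0]).round(4))
# edges along rows through catch
g=cv2.cvtColor(c["img"],cv2.COLOR_BGR2GRAY)
for v in (190,200,210,220,230,238,243): print(v,g[v,350:430].tolist())
```

```text
rim corner [0.61806851 0.30423814 0.11      ] further on back rim [0.61852479 0.22758365 0.11      ]
bar [0.53460734 0.22430188 0.16869427] lid yaw 0.29421318168505206 tilt [0.004 0.003 1.   ]
lid c [0.53475495 0.2244048  0.13369473]
tongue [0.6099 0.2834 0.1337]
tongue2 [0.61   0.2612 0.1337]
c1 [0.6244 0.2898 0.122 ]
c2 [0.6364 0.2902 0.122 ]
c3 [0.6387 0.2575 0.122 ]
c4 [0.6237 0.2523 0.122 ]
c5 [0.6195 0.2566 0.11  ]
pred tongue [0.6119 0.2858 0.1342] [0.6121 0.2638 0.1341]
190 [174, 174, 174, 171, 168, 168, 164, 123, 105, 103, 101, 97, 88, 82, 84, 85, 92, 123, 155, 160, 97, 66, 63, 73, 122, 163, 166, 179, 182, 179, 179, 179, 179, 181, 182, 183, 183, 183, 182, 179, 157, 129, 152, 168, 173, 172, 172, 172, 171, 171, 169, 167, 166, 165, 165, 163, 163, 149, 142, 164, 174, 176, 174, 167, 180, 182, 182, 182, 181, 182, 181, 181, 182, 182, 181, 181, 181, 181, 181, 181]
200 [172, 173, 174, 176, 175, 171, 170, 168, 162, 166, 169, 169, 170, 169, 170, 169, 169, 169, 169, 168, 168, 168, 168, 167, 168, 167, 167, 166, 153, 109, 90, 85, 64, 58, 58, 57, 55, 52, 50, 51, 52, 51, 52, 78, 126, 160, 1
[... 1362 characters left out ...]
, 194, 194, 195, 195, 196, 196, 194, 186, 169, 101, 59, 53, 53, 52, 52, 54, 53, 54, 53, 53, 54, 56, 66, 104, 147, 158, 105, 46, 23, 23, 52, 118, 166, 165, 162, 170, 172, 169, 142, 107, 100, 94, 83, 77, 78, 79, 79, 77, 72, 72, 76, 76, 77, 76, 76, 76, 69, 62, 61, 62, 62, 62, 64, 67, 70, 72, 71, 67, 67, 90, 132, 167, 178, 180, 181, 181]
243 [196, 196, 196, 195, 195, 194, 194, 195, 196, 196, 195, 192, 185, 164, 79, 54, 53, 53, 52, 53, 53, 53, 53, 55, 55, 54, 57, 66, 102, 144, 153, 100, 53, 24, 23, 50, 116, 163, 166, 163, 166, 169, 165, 135, 103, 99, 99, 98, 98, 98, 99, 99, 99, 98, 98, 97, 97, 98, 97, 98, 95, 80, 55, 53, 56, 57, 71, 105, 146, 164, 178, 181, 180, 181, 181, 181, 181, 180, 180, 181]
```

Run:
```python
from h import *
B=np.array([0.5346,.2243,.1687])
for d in ((8,1,-10),(8,1,-17),(8,1,-20)):
    Rt,p=lidtool(1.0,B+np.array(d)/1000); rel(Rt,p)
```

```text
shift [-0.63, 0.79, 0.78] rot [0.66, -0.18, -0.33]
shift [-1.12, 0.79, 1.28] rot [0.66, -0.18, -0.33]
shift [-1.33, 0.79, 1.49] rot [0.66, -0.18, -0.33]
```

servo_tool:
  rows:
    - [[-0.2,0.5,0.3],[0.3,-0.1,-0.2],255]
    - [[-0.63,0.8,0.78],[0.6,-0.2,-0.4],255]
    - [[-0.9,0.8,1.05],[0.6,-0.2,-0.4],255]
    - [[-1.05,0.8,1.2],[0.6,-0.2,-0.4],255]
    - [[-1.15,0.8,1.3],[0.6,-0.2,-0.4],255]
    - [[-1.15,0.8,1.3],[0.6,-0.2,-0.4],255]
    - [[-1.15,0.8,1.3],[0.6,-0.2,-0.4],255]

```text
time: 8.85
eef_pos: [0.5403, 0.2404, 0.1371]
tcp_rot: [-0.272, 0.652, 0.658, 0.259]
force: [0.5, 0.8, -4.2]
opening: 0.0104
finger_force: 98.1
```

servo_tool:
  rows:
    - [[-0.07,0,0.07],[0,0,0],255]
    - [[-0.14,0,0.14],[0,0,0],255]
    - [[-0.14,0,0.14],[0,0,0],255]
    - [[-0.14,0,0.14],[0,0,0],255]

```text
time: 9.25
eef_pos: [0.5403, 0.2406, 0.1359]
tcp_rot: [-0.273, 0.652, 0.658, 0.26]
force: [-3.3, 0.3, 1.6]
opening: 0.0103
finger_force: 98.9
```

servo_tool:
  rows:
    - [[0,0.3,0],[0,0,0],255]
    - [[0,0.6,0],[0,0,0],255]
    - [[0,0.9,0],[0,0,0],255]
    - [[0,0.9,0],[0,0,0],255]
    - [[0,0.9,0],[0,0,0],255]

```text
time: 9.75
eef_pos: [0.5501, 0.2405, 0.1354]
tcp_rot: [-0.272, 0.652, 0.658, 0.26]
force: [-0.1, 1.2, 1.8]
opening: 0.0102
finger_force: 98.9
```

servo_tool:
  rows:
    - [[0,0.25,0],[0,0,0],255]
    - [[0,0.5,0],[0,0,0],255]
    - [[0,0.7,0],[0,0,0],255]
    - [[0,0.7,0],[0,0,0],255]
    - [[0,0.7,0],[0,0,0],255]

```text
time: 10.25
eef_pos: [0.5565, 0.2407, 0.1353]
tcp_rot: [-0.272, 0.652, 0.658, 0.26]
force: [-3.1, 0.9, 4.9]
opening: 0.0106
finger_force: 99.2
```

servo_tool:
  rows:
    - [[0,0.2,0],[0,0,0],255]
    - [[0,0.4,0],[0,0,0],255]
    - [[0,0.6,0],[0,0,0],255]
    - [[0,0.6,0],[0,0,0],255]
    - [[0,0.6,0],[0,0,0],255]

```text
time: 10.75
eef_pos: [0.5576, 0.2409, 0.1357]
tcp_rot: [-0.278, 0.65, 0.659, 0.256]
force: [-24.1, -9.2, 19.3]
opening: 0.0103
finger_force: 101.7
```

servo_tool:
  rows:
    - [[0,-0.45,0],[0,0,0],255]
    - [[0,-0.45,0],[0,0,0],255]
    - [[0,-0.45,0],[0,0,0],120]
    - [[0,-0.45,0],[0,0,0],0]
    - [[0,-0.45,0],[0,0,0],0]
    - [[0,-0.45,0],[0,0,0],0]
    - [[0,-0.45,-2],[0,0,0],0]
    - [[0,-0.45,-6],[0,0,0],0]
    - [[0,-0.45,-10],[0,0,0],0]
    - [[0,-0.45,-14],[0,0,0],0]
    - [[0,-0.45,-14],[0,0,0],0]

```text
time: 11.85
eef_pos: [0.5637, 0.1404, 0.2402]
tcp_rot: [-0.269, 0.653, 0.658, 0.262]
force: [0.9, 0.0, 0.7]
opening: 0.0855
finger_force: 0.0
```

```bash
cat >> h.py <<'E'
RD=np.array([[-1,0,0],[0,1,0],[0,0,-1.]]) # down, tool x=-x, tool y=+y
def down(yaw=0,pitch=0): return R.from_euler('ZY',[yaw,pitch],degrees=True).as_matrix()@RD  # pitch>0: tool z tilts toward -x
E
python3 - <<'E'
from h import *
rel(RD,[.50,.223,.31])
E
```

```text
shift [10.81, -6.32, 0.81] rot [34.02, -34.85, -84.68]
```

servo_tool:
  rows:
    - [[3,0,-3],[3,-3,-7],0]
    - [[5,0,-3],[6,-6,-15],0]
    - [[6,-2,-2],[9,-9,-22],0]
    - [[7,-3,-1],[12,-12,-29],0]
    - [[8,-5,0],[15,-15,-37],0]
    - [[9,-6,0],[18,-18.5,-45],0]
    - [[10,-6.3,0.8],[21,-21.5,-52],0]
    - [[10.8,-6.3,0.8],[24,-24.5,-60],0]
    - [[10.8,-6.3,0.8],[27,-28,-68],0]
    - [[10.8,-6.3,0.8],[30,-31,-76],0]
    - [[10.8,-6.3,0.8],[34,-34.9,-84.7],0]
    - [[10.8,-6.3,0.8],[34,-34.9,-84.7],0]
    - [[10.8,-6.3,0.8],[34,-34.9,-84.7],0]
    - [[10.8,-6.3,0.8],[34,-34.9,-84.7],0]

```text
time: 13.25
eef_pos: [0.4969, 0.2256, 0.3047]
tcp_rot: [-0.005, -0.002, 1.0, 0.001]
force: [0.4, -0.6, -0.5]
opening: 0.0854
finger_force: 0.0
```

Run:
```python
from h import *
import pickle
s=r.observe(); print(s["time"],s["eef_pos"],s["tcp_rot"],s["q"].round(2))
c=cam("wrist"); pickle.dump(c,open("w6.pkl","wb"))
cv2.imwrite("pics/w6.png",cv2.resize(c["img"],(800,600),interpolation=cv2.INTER_CUBIC))
```

```text
13.25 [0.49694957 0.22562146 0.30468855] [-4.78742279e-03 -1.76939194e-03  9.99986756e-01  6.61054316e-04] [ 0.33 -0.14  1.79  0.    1.5  -1.25]
```

View pics/w6.png

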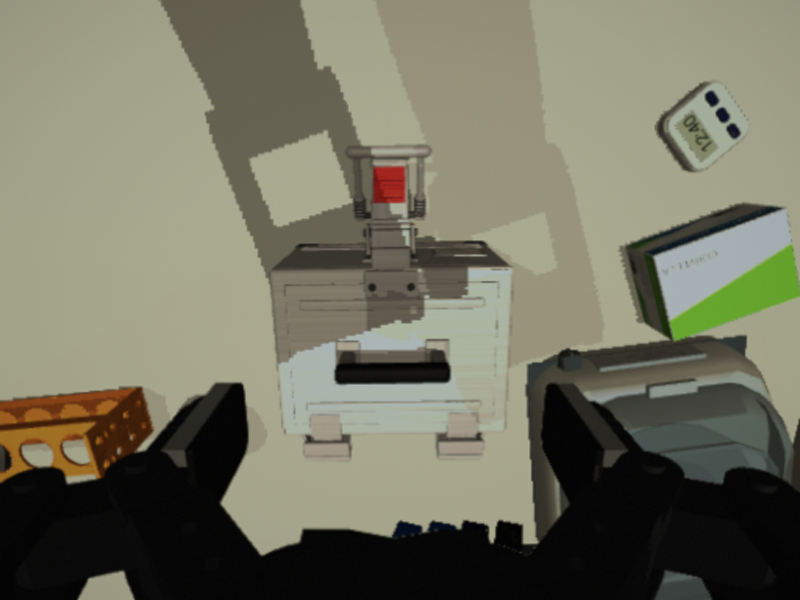

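The lid lies on the case with both tongues under the catches, its corners at (281,434), (506,433), (273,268) and (512,267). The keeper is at (391,262), and the draw bar runs from (348,152) to (431,152).

Run:
```python
from h import *
import pickle
c=pickle.load(open("w6.pkl","rb"));f=.64
P=[onz(c,(u*f,v*f),.12) for u,v in((281,434),(506,433),(512,267),(273,268))]
print(np.round(P,4).tolist(),np.mean(P,0))
print("catch fronts",onz(c,(326*f,437*f),.12),onz(c,(460*f,437*f),.12))
for z in(.06,.08,.09,.1,.11,.12,.13,.14):
    a,b=onz(c,(348*f,152*f),z),onz(c,(431*f,152*f),z); print(z,a.round(4),b.round(4),np.linalg.norm(a-b).round(4))
print("keeper",[onz(c,(u*f,v*f),.125).round(4).tolist() for u,v in((371,250),(412,250),(391,268))])
w=pickle.load(open("w4.pkl","rb"))
for p,q in (((431,152),(279,151)),((348,152),(277,196))): print("tri bar",tri(c,np.array(p)*f,w,np.array(q)*f))
print("bar ctr z plane scan")
```

```text
[[0.6201, 0.1426, 0.12], [0.619, 0.3085, 0.12], [0.4946, 0.3046, 0.12], [0.4956, 0.1446, 0.12]] [0.55730388 0.22507465 0.12      ]
catch fronts [0.62237146 0.17577364 0.12      ] [0.62221938 0.27463389 0.12      ]
0.06 [0.4195 0.1912 0.06  ] [0.4193 0.2531 0.06  ] 0.0619
0.08 [0.42   0.1929 0.08  ] [0.4198 0.2516 0.08  ] 0.0587
0.09 [0.4202 0.1938 0.09  ] [0.4201 0.2509 0.09  ] 0.0572
0.1 [0.4205 0.1946 0.1   ] [0.4203 0.2502 0.1   ] 0.0556
0.11 [0.4207 0.1955 0.11  ] [0.4206 0.2494 0.11  ] 0.054
0.12 [0.421  0.1963 0.12  ] [0.4208 0.2487 0.12  ] 0.0524
0.13 [0.4212 0.1972 0.13  ] [0.4211 0.248  0.13  ] 0.0508
0.14 [0.4215 0.1981 0.14  ] [0.4213 0.2472 0.14  ] 0.0492
keeper [[0.4825, 0.2105, 0.125], [0.4825, 0.2373, 0.125], [0.4945, 0.2236, 0.125]]
tri bar [0.41850206 0.2501809  0.09251901]
tri bar [0.42081526 0.19423087 0.09370603]
bar ctr z plane scan
```

servo_tool:
  rows:
    - [[3,-0.2,4],[0,0,0],0]
    - [[6,-0.3,8],[0,0,0],0]
    - [[7.7,-0.3,12],[0,0,0],0]
    - [[7.7,-0.3,16],[0,0,0],0]
    - [[7.7,-0.3,18],[0,0,0],0]
    - [[7.7,-0.3,18],[0,0,0],0]
    - [[7.7,-0.3,18],[0,0,0],0]

```text
time: 14.0
eef_pos: [0.4194, 0.2219, 0.1266]
tcp_rot: [-0.004, -0.001, 1.0, 0.001]
force: [0.3, -0.5, -0.6]
opening: 0.0853
finger_force: 0.0
```

Run:
```python
from h import *
import pickle
s=r.observe(); print(s["time"],s["eef_pos"],s["tcp_rot"])
c=cam("wrist"); pickle.dump(c,open("w7.pkl","wb")); f=.64
# predicted bar location in picture and local brightness there
p=proj(c,[[.4203,.1942,.09],[.4203,.2502,.09]]); print(p)
g=cv2.cvtColor(c["img"],cv2.COLOR_BGR2GRAY); u=int(p.mean(0)[0]); v=int(p.mean(0)[1])
print(g[v-22:v+22,u+18].tolist(),v-22); print(g[v,u-60:u+60].tolist(),u-60)
```

```text
14.0 [0.41938591 0.22192293 0.12661996] [-4.07634590e-03 -1.37012497e-03  9.99990550e-01  6.36992154e-04]
[[206.63497065 224.3231893 ]
 [299.86170933 224.42338247]]
[90, 90, 90, 90, 90, 90, 90, 90, 89, 88, 80, 74, 76, 75, 75, 75, 75, 76, 62, 55, 61, 67, 72, 77, 83, 89, 90, 88, 82, 78, 74, 69, 70, 77, 77, 78, 84, 104, 107, 108, 107, 107, 107, 108] 202
[115, 114, 115, 115, 114, 115, 115, 114, 113, 101, 77, 68, 76, 78, 80, 80, 81, 82, 81, 82, 82, 81, 82, 81, 77, 69, 68, 68, 68, 68, 68, 68, 68, 68, 68, 69, 68, 69, 69, 68, 68, 69, 69, 69, 70, 69, 70, 69, 70, 70, 69, 69, 70, 70, 70, 70, 70, 70, 71, 71, 71, 70, 72, 71, 71, 72, 71, 71, 71, 71, 72, 71, 72, 71, 72, 72, 72, 72, 72, 72, 73, 72, 72, 73, 73, 72, 73, 73, 73, 73, 74, 74, 74, 73, 73, 73, 73, 74, 74, 74, 74, 74, 73, 73, 71, 68, 66, 91, 138, 164, 167, 167, 167, 167, 167, 167, 167, 167, 166, 166] 193
```

servo_tool:
  rows:
    - [[-0.2,-0.1,2],[0.1,0,0.4],0]
    - [[-0.2,-0.1,4],[0.1,0,0.4],0]
    - [[-0.2,-0.1,5.8],[0.1,0,0.4],0]
    - [[-0.2,-0.1,5.8],[0.1,0,0.4],0]
    - [[-0.2,-0.1,5.8],[0.1,0,0.4],40]
    - [[-0.2,-0.1,5.8],[0.1,0,0.4],80]
    - [[-0.2,-0.1,5.8],[0.1,0,0.4],120]
    - [[-0.2,-0.1,5.8],[0.1,0,0.4],160]
    - [[-0.2,-0.1,5.8],[0.1,0,0.4],255]
    - [[-0.2,-0.1,5.8],[0.1,0,0.4],255]
    - [[-0.2,-0.1,5.8],[0.1,0,0.4],255]
  grip_force: 60

```text
time: 15.15
eef_pos: [0.4208, 0.2213, 0.0685]
tcp_rot: [-0.004, 0.002, 1.0, -0.0]
force: [1.2, 1.2, 0.8]
opening: 0.0531
finger_force: 62.6
```

servo_tool:
  rows:
    - [[-0.25,0,-0.8],[0,0,0],255]
    - [[-0.6,0,-1.5],[0,0,0],255]
    - [[-1,0,-2.1],[0,0,0],255]
    - [[-1.5,0,-2.66],[0,0,0],255]
    - [[-2.05,0,-3.15],[0,0,0],255]
    - [[-2.65,0,-3.55],[0,0,0],255]
    - [[-3.3,0,-3.9],[0,0,0],255]
    - [[-4,0,-4.1],[0,0,0],255]
    - [[-4,0,-4.1],[0,0,0],255]

```text
time: 16.05
eef_pos: [0.4622, 0.2213, 0.1097]
tcp_rot: [-0.003, 0.002, 1.0, 0.0]
force: [-4.8, 2.9, 1.9]
opening: 0.053
finger_force: 63.7
```

Run:
```python
from h import *
import pickle
s=r.observe(); print(s["time"],s["eef_pos"],s["force"],s["opening"])
c=cam("wrist"); pickle.dump(c,open("w8.pkl","wb"))
cv2.imwrite("pics/w8.png",cv2.resize(c["img"][130:384,120:400],(800,600*254*4//(280*3)),interpolation=cv2.INTER_CUBIC)[:600])
```

```text
16.05 [0.462226   0.22132589 0.10974468] [-4.75128662  2.89046684  1.88316298] 0.05301803823547294
```

View pics/w8.png

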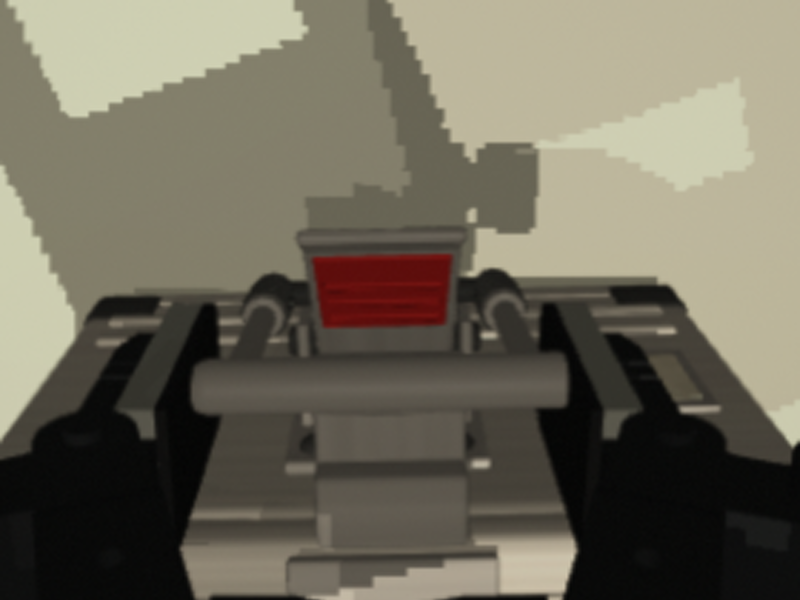

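The picture shows the bar end to end between the pads, from (192,385) to (568,380), the lever raised with it (red pad at (382,290)), and the keeper in line behind (from about row 465).

Run:
```python
from h import *
import pickle
c=pickle.load(open("w8.pkl","rb")); k=1/2.857
P=lambda u,v:(120+u*k,130+v*k)
l=P(192,387);rr=P(568,380)
for z in (.125,.13,.135): 
    a,b=onz(c,l,z),onz(c,rr,z); print(z,a.round(4),b.round(4),np.linalg.norm(a-b).round(4))
for v,z in((412,.119),(465,.123),(465,.119),(515,.123),(515,.12),(545,.12),(590,.12)): print(v,z,onz(c,P(390,v),z).round(4))
```

```text
0.125 [0.4626 0.1919 0.125 ] [0.4617 0.2504 0.125 ] 0.0585
0.13 [0.46   0.1931 0.13  ] [0.4591 0.2493 0.13  ] 0.0562
0.135 [0.4573 0.1942 0.135 ] [0.4564 0.2482 0.135 ] 0.054
412 0.119 [0.4705 0.2228 0.119 ]
465 0.123 [0.4779 0.2228 0.123 ]
465 0.119 [0.4805 0.2228 0.119 ]
515 0.123 [0.4874 0.2228 0.123 ]
515 0.12 [0.4895 0.2228 0.12  ]
545 0.12 [0.4955 0.2228 0.12  ]
590 0.12 [0.5048 0.2228 0.12  ]
```

servo_tool:
  rows:
    - [[0,0,-0.4],[0,0,0],255]
    - [[0,0,-0.7],[0,0,0],255]
    - [[-0.5,0,-0.75],[0,0,0],255]
    - [[-1,0,-0.75],[0,0,0],255]
    - [[-1.4,0,-0.75],[0,0,0],255]
    - [[-1.4,0,-0.75],[0,0,0],255]

```text
time: 16.7
eef_pos: [0.4739, 0.221, 0.1154]
tcp_rot: [-0.005, 0.001, 1.0, -0.001]
force: [-3.8, 4.8, -5.0]
opening: 0.0531
finger_force: 65.3
```

```bash
cat > meas.py <<'E'
from h import *
import sys
def bar(zg):
    """bar centre from wrist view: predicted px, then row profile beside the lever/keeper"""
    s=r.observe(); c=cam("wrist"); print(s["time"],s["eef_pos"].round(4),s["force"].round(1),round(s["opening"],4))
    g=cv2.cvtColor(c["img"],cv2.COLOR_BGR2GRAY).astype(int)
    p=proj(c,[[s["eef_pos"][0],.2212,zg]])[0]; print("pred",p.round(1))
    u,v=int(p[0]),int(p[1])
    for du in(-45,45): print(v-24,g[v-24:v+26,u+du].tolist())
    return c
if __name__=="__main__": bar(float(sys.argv[1]))
E
python3 meas.py .134
```

```text
16.7 [0.4739 0.221  0.1154] [-3.8  4.8 -5. ] 0.0531
pred [253.7 268. ]
244 [56, 55, 54, 53, 54, 53, 53, 53, 52, 59, 65, 70, 75, 79, 82, 85, 88, 91, 94, 97, 95, 93, 91, 88, 87, 84, 80, 74, 68, 69, 69, 70, 69, 67, 66, 70, 73, 75, 85, 102, 118, 121, 98, 67, 66, 72, 76, 83, 94, 108]
244 [55, 56, 59, 62, 63, 64, 57, 58, 63, 70, 75, 78, 81, 84, 87, 90, 95, 98, 98, 96, 93, 89, 87, 85, 82, 75, 66, 67, 67, 67, 67, 66, 66, 67, 68, 69, 74, 85, 96, 102, 89, 64, 63, 66, 68, 71, 78, 87, 94, 100]
```

servo_tool:
  rows:
    - [[0,0,-0.3],[0,0,0],255]
    - [[-0.1,0,-0.4],[0,0,0],255]
    - [[-0.25,0,-0.4],[0,0,0],255]
    - [[-0.25,0,-0.4],[0,0,0],255]

```text
time: 17.15
eef_pos: [0.4741, 0.2209, 0.1165]
tcp_rot: [-0.008, 0.001, 1.0, -0.001]
force: [-4.3, 5.6, -13.0]
opening: 0.053
finger_force: 65.9
```

```bash
cat >> meas.py <<'E'
    c=cam("wrist"); g=cv2.cvtColor(c["img"],cv2.COLOR_BGR2GRAY).astype(int)
    for v in (258,262,266): print(v,"L",g[v,178:205].tolist(),"R",g[v,305:332].tolist())
E
python3 meas.py .134
python3 - <<'E'
import pickle,cv2
g=cv2.cvtColor(pickle.load(open("w8.pkl","rb"))["img"],cv2.COLOR_BGR2GRAY).astype(int)
for v in (262,266): print(v,"L",g[v,178:205].tolist(),"R",g[v,305:332].tolist())
print(g[244:290,208].tolist())
E
```

```text
262 L [45, 16, 8, 8, 8, 7, 6, 7, 22, 56, 74, 77, 79, 80, 80, 81, 81, 81, 81, 81, 81, 81, 81, 82, 81, 81, 81] R [88, 87, 88, 87, 88, 88, 88, 87, 88, 88, 88, 88, 85, 63, 29, 10, 7, 8, 7, 8, 11, 34, 47, 50, 51, 50, 51]
266 L [10, 7, 8, 7, 6, 7, 7, 10, 31, 75, 82, 85, 87, 89, 91, 91, 92, 91, 92, 92, 92, 92, 92, 92, 92, 93, 92] R [94, 93, 94, 93, 93, 93, 93, 93, 93, 93, 93, 93, 88, 65, 29, 10, 7, 6, 7, 7, 7, 7, 19, 36, 48, 51, 51]
[49, 49, 49, 49, 48, 48, 49, 49, 48, 48, 48, 49, 56, 62, 67, 72, 75, 79, 82, 84, 88, 91, 93, 93, 92, 90, 88, 87, 86, 81, 75, 68, 68, 68, 68, 68, 69, 70, 69, 69, 68, 68, 69, 70, 70, 68]  File "meas.py", line 12
    c=cam("wrist"); g=cv2.cvtColor(c["img"],cv2.COLOR_BGR2GRAY).astype(int)
IndentationError: unexpected indent
```

servo_tool:
  rows:
    - [[-0.2,0,0.2],[0,0,0],255]
    - [[-0.35,0,0.3],[0,0,0],255]
    - [[-0.35,0,0.3],[0,0,0],255]
    - [[-0.35,0,0.3],[0,0,0],255]
  grip_force: 90

```text
time: 17.55
eef_pos: [0.4783, 0.221, 0.1155]
tcp_rot: [-0.007, 0.001, 1.0, -0.001]
force: [-6.5, 5.0, -5.0]
opening: 0.0521
finger_force: 94.5
```

```bash
sed -i '/^    c=cam("wrist"); g=cv2/,$d' meas.py
cat >> meas.py <<'E'
    c=cam("wrist"); g=cv2.cvtColor(c["img"],cv2.COLOR_BGR2GRAY).astype(int)
    for v in (260,264): print(v,"L",g[v,178:205].tolist(),"R",g[v,305:332].tolist())
E
sed -i 's/^if __name__.*/if __name__=="__main__":\n    bar(float(sys.argv[1]))/' meas.py; python3 meas.py .134
```

```text
17.55 [0.4783 0.221  0.1155] [-6.5  5.  -5. ] 0.0521
pred [253.8 267.8]
243 [60, 60, 58, 56, 56, 57, 56, 55, 54, 57, 63, 70, 75, 79, 83, 86, 88, 92, 95, 97, 98, 96, 93, 90, 88, 86, 83, 75, 67, 69, 69, 71, 82, 92, 101, 93, 70, 64, 67, 69, 73, 79, 88, 96, 102, 104, 105, 109, 125, 141]
243 [62, 63, 64, 66, 67, 66, 64, 57, 62, 69, 74, 79, 82, 84, 88, 92, 95, 98, 100, 98, 95, 92, 88, 85, 84, 77, 70, 68, 69, 71, 79, 90, 99, 97, 78, 64, 66, 68, 71, 77, 85, 93, 100, 102, 104, 105, 107, 111, 111, 110]
260 L [53, 52, 49, 33, 11, 7, 6, 7, 6, 7, 26, 61, 82, 86, 88, 89, 91, 91, 91, 91, 91, 91, 90, 92, 92, 92, 92] R [98, 98, 98, 98, 98, 97, 98, 97, 98, 97, 94, 65, 24, 7, 7, 7, 5, 9, 26, 43, 52, 52, 52, 52, 53, 52, 52]
264 L [51, 41, 14, 7, 7, 8, 8, 6, 7, 8, 25, 63, 84, 88, 91, 94, 94, 95, 95, 95, 95, 95, 95, 95, 96, 95, 96] R [91, 91, 91, 90, 91, 91, 91, 90, 90, 90, 88, 58, 20, 7, 7, 8, 7, 7, 8, 13, 35, 48, 52, 52, 53, 53, 53]
```

servo_tool:
  rows:
    - [[0.08,0,0.3],[0,0,0],255]
    - [[0.08,0,0.6],[0,0,0],255]
    - [[0.08,0,0.9],[0,0,0],255]
    - [[0.08,0,0.9],[0,0,0],255]

```text
time: 18.05
eef_pos: [0.48, 0.221, 0.1095]
tcp_rot: [-0.004, 0.001, 1.0, -0.001]
force: [-4.9, 2.0, 2.6]
opening: 0.0516
finger_force: 93.1
```

```bash
python3 meas.py .122
```

```text
18.05 [0.48   0.221  0.1095] [-4.9  2.   2.6] 0.0516
pred [253.6 261.5]
237 [67, 66, 66, 65, 65, 64, 63, 61, 61, 61, 60, 59, 59, 59, 58, 63, 71, 76, 80, 85, 88, 91, 94, 99, 102, 101, 100, 97, 94, 93, 90, 86, 81, 72, 70, 68, 68, 71, 72, 74, 78, 90, 100, 105, 94, 67, 66, 70, 72, 75]
237 [58, 62, 63, 65, 65, 67, 70, 70, 69, 70, 69, 68, 59, 63, 69, 76, 80, 84, 87, 91, 94, 98, 102, 103, 102, 100, 96, 93, 90, 87, 83, 76, 71, 70, 69, 70, 71, 72, 77, 88, 98, 106, 98, 74, 66, 68, 71, 73, 79, 87]
260 L [54, 54, 51, 35, 13, 9, 8, 8, 7, 10, 37, 82, 89, 91, 93, 95, 97, 97, 97, 97, 97, 97, 98, 98, 98, 98, 98] R [103, 103, 103, 103, 103, 103, 102, 103, 103, 102, 99, 75, 35, 12, 7, 7, 9, 12, 26, 45, 53, 55, 55, 54, 54, 55, 54]
264 L [53, 42, 15, 9, 9, 9, 8, 7, 7, 10, 36, 82, 88, 92, 94, 96, 96, 97, 97, 96, 97, 97, 97, 97, 97, 97, 97] R [92, 92, 92, 93, 92, 93, 92, 92, 92, 92, 89, 60, 23, 8, 7, 7, 8, 8, 8, 15, 36, 50, 53, 54, 55, 54, 54]
```

servo_tool:
  rows:
    - [[0.2,0,0],[0,0,0],255]
    - [[0.4,0,0],[0,0,0],255]
    - [[0.4,0,0.2],[0,0,0],255]
    - [[0.4,0,0.2],[0,0,0],255]

```text
time: 18.55
eef_pos: [0.4758, 0.2209, 0.1062]
tcp_rot: [-0.004, 0.002, 1.0, -0.0]
force: [-4.4, 1.9, 2.0]
opening: 0.052
finger_force: 93.1
```

```bash
python3 meas.py .122|head -4
```

```text
18.55 [0.4758 0.2209 0.1062] [-4.4  1.9  2. ] 0.052
pred [253.9 265. ]
240 [62, 62, 61, 60, 61, 59, 58, 58, 57, 57, 56, 59, 66, 72, 78, 82, 85, 88, 91, 95, 98, 100, 102, 99, 96, 93, 91, 88, 85, 79, 72, 74, 72, 72, 73, 73, 73, 73, 71, 73, 71, 70, 69, 67, 69, 73, 76, 76, 85, 102]
240 [59, 60, 62, 64, 67, 68, 67, 69, 67, 59, 64, 71, 77, 81, 84, 88, 91, 94, 98, 101, 103, 101, 98, 95, 92, 88, 87, 80, 73, 70, 68, 69, 69, 70, 70, 69, 69, 70, 70, 70, 70, 68, 69, 70, 71, 72, 76, 86, 97, 104]
```

servo_tool:
  rows:
    - [[0,0,0.15],[0,0,0],255]
    - [[0,0,0.3],[0,0,0],255]
    - [[0,0,0.4],[0,0,0],255]
    - [[0,0,0.4],[0,0,0],255]

```text
time: 19.05
eef_pos: [0.4769, 0.221, 0.1033]
tcp_rot: [-0.003, 0.001, 1.0, -0.0]
force: [-4.1, 1.7, 6.5]
opening: 0.0517
finger_force: 93.3
```

```bash
python3 meas.py .119
```

```text
19.05 [0.4769 0.221  0.1033] [-4.1  1.7  6.5] 0.0517
pred [253.7 264.9]
240 [63, 63, 62, 60, 59, 60, 59, 59, 58, 58, 57, 59, 65, 72, 77, 82, 86, 89, 92, 96, 99, 101, 101, 100, 97, 95, 92, 90, 87, 81, 72, 72, 71, 69, 69, 70, 70, 69, 70, 69, 70, 70, 70, 70, 68, 69, 73, 77, 78, 84]
240 [61, 61, 63, 65, 69, 68, 68, 68, 68, 59, 64, 71, 77, 82, 85, 89, 92, 95, 100, 102, 103, 102, 99, 96, 93, 90, 87, 82, 75, 70, 70, 68, 69, 70, 70, 70, 70, 70, 71, 71, 71, 71, 69, 70, 71, 72, 73, 76, 85, 95]
260 L [55, 55, 51, 34, 11, 8, 8, 8, 6, 10, 37, 83, 90, 92, 94, 97, 98, 98, 98, 98, 98, 98, 99, 98, 98, 98, 99] R [103, 103, 104, 102, 104, 103, 102, 103, 102, 102, 100, 75, 36, 11, 7, 7, 8, 11, 26, 45, 53, 54, 55, 54, 54, 55, 55]
264 L [54, 45, 15, 8, 8, 9, 8, 7, 7, 10, 37, 83, 90, 93, 94, 96, 97, 97, 96, 97, 96, 97, 96, 96, 97, 97, 96] R [92, 92, 92, 92, 93, 92, 92, 91, 91, 91, 89, 61, 24, 8, 7, 8, 7, 8, 9, 14, 37, 51, 54, 54, 55, 55, 55]
```

servo_tool:
  rows:
    - [[0,0,0.15],[0,0,0],255]
    - [[0,0,0.2],[0,0,0],255]
    - [[0.3,0,0.2],[0,0,0],255]
    - [[0.6,0,0.2],[0,0,0],255]
    - [[0.6,0,0.2],[0,0,0],255]

```text
time: 19.65
eef_pos: [0.4725, 0.221, 0.1022]
tcp_rot: [-0.001, 0.001, 1.0, -0.0]
force: [2.5, -0.5, 6.4]
opening: 0.0516
finger_force: 93.3
```

servo_tool:
  rows:
    - [[0.2,0,0],[0,0,0],255]
    - [[0.3,0,0],[0,0,0],255]
    - [[0.3,0,0],[0,0,0],255]

```text
time: 19.95
eef_pos: [0.4698, 0.221, 0.1023]
tcp_rot: [-0.0, 0.001, 1.0, -0.0]
force: [4.3, -1.1, 6.3]
opening: 0.0518
finger_force: 93.2
```

```bash
python3 meas.py .119
```

```text
19.95 [0.4698 0.221  0.1023] [ 4.3 -1.1  6.3] 0.0518
pred [253.7 266.2]
242 [56, 55, 55, 55, 55, 54, 54, 54, 54, 56, 62, 69, 75, 79, 83, 85, 88, 91, 95, 98, 98, 97, 95, 93, 90, 88, 86, 81, 72, 68, 67, 69, 68, 68, 69, 68, 68, 68, 68, 69, 70, 70, 69, 68, 68, 68, 68, 69, 68, 68]
242 [54, 53, 56, 57, 62, 63, 62, 58, 62, 68, 74, 78, 82, 85, 87, 91, 96, 99, 100, 100, 97, 94, 91, 89, 87, 82, 73, 69, 68, 69, 70, 70, 69, 68, 70, 68, 68, 70, 70, 69, 68, 68, 67, 68, 68, 68, 69, 68, 68, 68]
260 L [56, 56, 52, 35, 13, 8, 9, 8, 7, 11, 35, 79, 86, 89, 91, 93, 93, 94, 95, 94, 95, 94, 94, 94, 94, 95, 95] R [100, 100, 101, 100, 100, 99, 100, 100, 100, 100, 97, 74, 34, 10, 7, 7, 8, 11, 26, 45, 52, 53, 53, 53, 53, 53, 53]
264 L [52, 42, 14, 7, 7, 6, 7, 6, 6, 10, 35, 81, 88, 91, 93, 94, 94, 94, 95, 95, 94, 95, 95, 95, 95, 95, 95] R [90, 91, 90, 90, 90, 90, 90, 90, 89, 90, 87, 60, 22, 8, 7, 7, 7, 8, 8, 12, 35, 50, 54, 54, 54, 54, 53]
```

Run:
```python
from h import *
import pickle
n=cam("wrist"); pickle.dump(n,open("w9.pkl","wb"))
for name in("w8","w9"):
    c=pickle.load(open(name+".pkl","rb")); g=cv2.cvtColor(c["img"],cv2.COLOR_BGR2GRAY).astype(int)
    for y in (.205,.222,.24):
        xs=np.arange(.455,.535,.001); p=proj(c,[[x,y,.12] for x in xs])
        print(name,y,[(int(round(x*1000)),int(g[int(round(b)),int(round(a))])) for x,(a,b) in zip(xs,p) if b<383.4])
```

```text
w8 0.205 [(455, 74), (456, 69), (457, 118), (458, 65), (459, 66), (460, 56), (461, 63), (462, 72), (463, 79), (464, 85), (465, 91), (466, 94), (467, 88), (468, 87), (469, 81), (470, 73), (471, 68), (472, 68), (473, 69), (474, 68), (475, 68), (476, 69), (477, 68), (478, 64), (479, 65), (480, 76), (481, 75), (482, 68), (483, 68), (484, 68), (485, 66), (486, 69), (487, 69), (488, 84), (489, 94), (490, 87), (491, 62), (492, 68), (493, 73), (494, 84), (495, 107), (496, 123), (497, 125), (498, 118), (499, 89), (500, 93), (501, 95), (502, 103), (503, 111), (504, 110), (505, 96), (506, 20), (507, 8), (508, 10), (509, 9), (510, 8), (511, 8), (512, 8), (513, 8), (514, 8), (515, 7), (516, 9), (517, 8), (518, 9), (519, 9), (520, 8), (521, 9), (522, 9), (523, 9), (524, 9), (525, 9), (526, 9), (527, 9), (528, 8), (529, 9), (530, 9), (531, 9), (532, 10), (533, 8), (534, 10)]
w8 0.222 [(455, 73), (456, 74), (457, 74), (458, 73), (459, 58), (460, 56), (461, 67), (462, 75), (463, 82), (464, 88), (465, 95), (466, 94), (467, 88), (468, 87), (469, 82), (470, 75), (471, 90), (472, 91), (473, 91), (474, 91
[... 3466 characters left out ...]
, 74), (471, 68), (472, 70), (473, 69), (474, 69), (475, 69), (476, 70), (477, 68), (478, 67), (479, 68), (480, 68), (481, 68), (482, 69), (483, 62), (484, 65), (485, 69), (486, 79), (487, 94), (488, 103), (489, 87), (490, 66), (491, 88), (492, 92), (493, 93), (494, 93), (495, 92), (496, 90), (497, 91), (498, 91), (499, 90), (500, 90), (501, 91), (502, 163), (503, 170), (504, 169), (505, 171), (506, 172), (507, 108), (508, 31), (509, 9), (510, 9), (511, 9), (512, 9), (513, 9), (514, 7), (515, 9), (516, 10), (517, 8), (518, 10), (519, 10), (520, 9), (521, 8), (522, 9), (523, 10), (524, 9), (525, 10), (526, 9), (527, 10), (528, 9), (529, 9), (530, 10), (531, 9), (532, 10), (533, 8), (534, 10)]
```

The keeper's dark lines moved about 8 mm with the bar, so the bar is hooked and has drawn the lid forward. I'll push it back home through the bar.

servo_tool:
  rows:
    - [[-0.3,0,0],[0,0,0],255]
    - [[-0.6,0,0],[0,0,0],255]
    - [[-0.9,0,0],[0,0,0],255]
    - [[-1.1,0,0],[0,0,0],255]
    - [[-1.1,0,0],[0,0,0],255]

```text
time: 20.6
eef_pos: [0.4762, 0.221, 0.0989]
tcp_rot: [-0.006, 0.001, 1.0, -0.001]
force: [-5.3, 1.8, 1.3]
opening: 0.0518
finger_force: 94.5
```

```bash
cat > prof.py <<'E'
from h import *
s=r.observe(); c=cam("wrist"); g=cv2.cvtColor(c["img"],cv2.COLOR_BGR2GRAY).astype(int)
print(s["eef_pos"].round(4),s["force"].round(1))
for y in (.222,.24):
    xs=np.arange(.460,.512,.001); p=proj(c,[[x,y,.12] for x in xs])
    print(y,[(int(round(x*1000)),int(g[int(round(b)),int(round(a))])) for x,(a,b) in zip(xs,p)])
print("bar rows",[int(i) for i in g[240:285,208]])
print("L",g[262,178:205].tolist(),"R",g[262,305:332].tolist())
E
python3 prof.py
```

```text
[0.4762 0.221  0.0989] [-5.3  1.8  1.3]
0.222 [(460, 92), (461, 99), (462, 98), (463, 78), (464, 99), (465, 99), (466, 83), (467, 66), (468, 77), (469, 86), (470, 96), (471, 103), (472, 101), (473, 94), (474, 90), (475, 80), (476, 87), (477, 96), (478, 96), (479, 97), (480, 98), (481, 100), (482, 99), (483, 99), (484, 97), (485, 96), (486, 95), (487, 94), (488, 95), (489, 100), (490, 92), (491, 63), (492, 88), (493, 93), (494, 96), (495, 96), (496, 95), (497, 93), (498, 93), (499, 93), (500, 91), (501, 91), (502, 92), (503, 93), (504, 93), (505, 94), (506, 94), (507, 94), (508, 95), (509, 93), (510, 94), (511, 93)]
0.24 [(460, 57), (461, 56), (462, 55), (463, 55), (464, 58), (465, 62), (466, 59), (467, 72), (468, 82), (469, 88), (470, 95), (471, 103), (472, 98), (473, 92), (474, 87), (475, 72), (476, 70), (477, 70), (478, 70), (479, 67), (480, 69), (481, 69), (482, 70), (483, 69), (484, 65), (485, 69), (486, 73), (487, 86), (488, 101), (489, 106), (490, 82), (491, 72), (492, 91), (493, 95), (494, 96), (495, 94), (496, 93), (497, 92), (498, 93), (499, 93), (500, 91), (501, 92), (502, 94), (503, 93), (504, 94), (505, 93), (506, 95), (507, 95), (508, 94), (509, 93), (510, 84), (511, 18)]
bar rows [61, 61, 60, 60, 59, 59, 58, 58, 57, 56, 56, 60, 66, 73, 78, 82, 86, 89, 91, 95, 99, 100, 101, 99, 96, 94, 91, 88, 86, 79, 70, 69, 69, 68, 69, 70, 71, 70, 69, 67, 68, 70, 69, 69, 69]
L [54, 51, 34, 13, 8, 9, 9, 9, 8, 11, 36, 83, 90, 93, 95, 99, 100, 101, 100, 100, 100, 100, 100, 101, 100, 101, 100] R [97, 97, 98, 97, 97, 97, 97, 97, 97, 97, 94, 69, 31, 9, 7, 8, 10, 7, 14, 36, 51, 55, 55, 55, 54, 54, 53]
```

servo_tool:
  rows:
    - [[-0.3,0,0],[0,0,0],255]
    - [[-0.5,0,0],[0,0,0],255]
    - [[-0.7,0,0],[0,0,0],255]
    - [[-0.7,0,0],[0,0,0],255]

```text
time: 21.05
eef_pos: [0.4817, 0.2211, 0.098]
tcp_rot: [-0.008, 0.001, 1.0, -0.001]
force: [-9.5, 3.2, 1.8]
opening: 0.0517
finger_force: 95.0
```

```bash
python3 prof.py
```

```text
[0.4817 0.2211 0.098 ] [-9.5  3.2  1.8]
0.222 [(460, 89), (461, 103), (462, 103), (463, 97), (464, 56), (465, 86), (466, 101), (467, 101), (468, 91), (469, 102), (470, 101), (471, 99), (472, 68), (473, 80), (474, 87), (475, 95), (476, 103), (477, 103), (478, 96), (479, 90), (480, 82), (481, 90), (482, 97), (483, 98), (484, 98), (485, 100), (486, 103), (487, 101), (488, 100), (489, 99), (490, 98), (491, 97), (492, 96), (493, 97), (494, 99), (495, 100), (496, 63), (497, 87), (498, 96), (499, 98), (500, 98), (501, 96), (502, 95), (503, 95), (504, 95), (505, 93), (506, 93), (507, 94), (508, 95), (509, 95), (510, 94), (511, 96)]
0.24 [(460, 63), (461, 62), (462, 62), (463, 62), (464, 60), (465, 58), (466, 58), (467, 58), (468, 62), (469, 66), (470, 68), (471, 64), (472, 67), (473, 83), (474, 91), (475, 97), (476, 106), (477, 104), (478, 94), (479, 87), (480, 71), (481, 70), (482, 71), (483, 71), (484, 72), (485, 71), (486, 70), (487, 73), (488, 83), (489, 75), (490, 68), (491, 72), (492, 82), (493, 96), (494, 108), (495, 99), (496, 64), (497, 88), (498, 95), (499, 98), (500, 97), (501, 96), (502, 94), (503, 96), (504, 94), (505, 93), (506, 94), (507, 95), (508, 95), (509, 96), (510, 94), (511, 96)]
bar rows [68, 66, 66, 66, 65, 64, 63, 63, 63, 60, 58, 62, 68, 75, 80, 85, 88, 91, 94, 98, 102, 104, 102, 100, 98, 96, 94, 90, 86, 79, 70, 69, 71, 71, 70, 71, 70, 71, 71, 70, 71, 69, 69, 72, 73]
L [55, 53, 36, 13, 9, 8, 8, 7, 7, 11, 38, 86, 92, 95, 98, 100, 101, 102, 103, 102, 102, 102, 102, 102, 102, 102, 103] R [98, 99, 99, 99, 99, 99, 98, 98, 98, 98, 95, 70, 31, 10, 7, 6, 8, 8, 14, 37, 52, 56, 56, 55, 55, 55, 55]
```

servo_tool:
  rows:
    - [[-0.2,0,0],[0,0,0],255]
    - [[-0.4,0,0],[0,0,0],255]
    - [[-0.5,0,0],[0,0,0],255]
    - [[-0.5,0,0],[0,0,0],255]

```text
time: 21.5
eef_pos: [0.4828, 0.2211, 0.0978]
tcp_rot: [-0.013, 0.001, 1.0, -0.001]
force: [-23.6, 1.4, 11.8]
opening: 0.0515
finger_force: 102.8
```

```bash
python3 prof.py | sed -n 1,2p
```

```text
[0.4828 0.2211 0.0978] [-23.6   1.4  11.8]
0.222 [(460, 58), (461, 91), (462, 103), (463, 103), (464, 86), (465, 55), (466, 81), (467, 102), (468, 100), (469, 87), (470, 102), (471, 102), (472, 97), (473, 63), (474, 75), (475, 89), (476, 94), (477, 104), (478, 106), (479, 100), (480, 93), (481, 82), (482, 92), (483, 97), (484, 98), (485, 98), (486, 100), (487, 102), (488, 102), (489, 101), (490, 99), (491, 98), (492, 97), (493, 96), (494, 98), (495, 99), (496, 101), (497, 62), (498, 87), (499, 96), (500, 98), (501, 97), (502, 97), (503, 95), (504, 95), (505, 95), (506, 93), (507, 94), (508, 94), (509, 96), (510, 95), (511, 94)]
```

servo_tool:
  rows:
    - [[0.3,0,0],[0,0,0],255]
    - [[0.4,0,-0.05],[0,0,0],255]
    - [[0.4,0,-0.05],[0,0,0],160]
    - [[0.4,0,-0.05],[0,0,0],60]
    - [[0.4,0,-0.05],[0,0,0],0]
    - [[0.4,0,-0.05],[0,0,0],0]
    - [[0.4,0,-2],[0,0,0],0]
    - [[0.4,0,-6],[0,0,0],0]
    - [[1.5,0,-10],[0,0,0],0]
    - [[4,0,-13],[0,0,0],0]
    - [[6,0,-14],[0,0,0],0]
    - [[6,0,-14],[0,0,0],0]
    - [[6,0,-14],[0,0,0],0]

```text
time: 22.85
eef_pos: [0.4315, 0.2212, 0.2403]
tcp_rot: [-0.003, 0.001, 1.0, -0.0]
force: [-0.3, 0.1, -0.5]
opening: 0.0853
finger_force: 0.0
```

```bash
cat > look.py <<'E'
from h import *
import pickle,sys
s=r.observe(); c=cam("wrist"); print(s["time"],s["eef_pos"].round(4),s["q"].round(2)); pickle.dump(c,open(sys.argv[1],"wb"))
im=c["img"].astype(int); m=((im[:,:,2]>90)&(im[:,:,1]<60)&(im[:,:,0]<70)).astype(np.uint8); m[300:]=0
n,l,st,ce=cv2.connectedComponentsWithStats(m); o=np.argsort(-st[1:,4])[:3]+1
for k in o: print("red",st[k],ce[k].round(1))
for z in (.05,.06,.07,.08,.09): print(z,onz(c,ce[o[0]],z).round(4), onz(c,(ce[o[0]][0],st[o[0]][1]),z).round(4),onz(c,(ce[o[0]][0],st[o[0]][1]+st[o[0]][3]),z).round(4))
g=cv2.cvtColor(c["img"],cv2.COLOR_BGR2GRAY)
for y in (.208,.222,.24):
    xs=np.arange(.440,.512,.001); p=proj(c,[[x,y,.12] for x in xs])
    print(y,[(int(round(x*1000)),int(g[int(round(b)),int(round(a))])) for x,(a,b) in zip(xs,p) if 0<b<383])
E
python3 look.py w10.pkl
```

```text
22.85 [0.4315 0.2212 0.2403] [ 0.36 -0.25  1.99  0.    1.41 -1.21]
red [242 174  23  27 543] [253.1 186.7]
0.05 [0.4484 0.2217 0.05  ] [0.4345 0.2217 0.05  ] [0.4645 0.2217 0.05  ]
0.06 [0.4459 0.2217 0.06  ] [0.4323 0.2217 0.06  ] [0.4615 0.2216 0.06  ]
0.07 [0.4433 0.2216 0.07  ] [0.4302 0.2217 0.07  ] [0.4584 0.2216 0.07  ]
0.08 [0.4408 0.2216 0.08  ] [0.4281 0.2216 0.08  ] [0.4554 0.2216 0.08  ]
0.09 [0.4382 0.2216 0.09  ] [0.4259 0.2216 0.09  ] [0.4523 0.2216 0.09  ]
0.208 [(440, 98), (441, 97), (442, 97), (443, 97), (444, 97), (445, 97), (446, 92), (447, 54), (448, 25), (449, 23), (450, 32), (451, 73), (452, 93), (453, 92), (454, 71), (455, 50), (456, 44), (457, 43), (458, 56), (459, 99), (460, 97), (461, 59), (462, 54), (463, 56), (464, 57), (465, 58), (466, 67), (467, 106), (468, 111), (469, 112), (470, 112), (471, 113), (472, 68), (473, 72), (474, 105), (475, 134), (476, 155), (477, 167), (478, 157), (479, 144), (480, 123), (481, 46), (482, 58), (483, 103), (484, 93), (485, 64), (486, 51), (487, 50), (488, 51), (489, 53), (490, 54), (491, 50), (492, 58), (493, 83), (494, 132
[... 1168 characters left out ...]
34), (451, 39), (452, 56), (453, 83), (454, 112), (455, 90), (456, 76), (457, 69), (458, 50), (459, 41), (460, 42), (461, 45), (462, 43), (463, 61), (464, 58), (465, 47), (466, 48), (467, 47), (468, 48), (469, 48), (470, 47), (471, 47), (472, 69), (473, 94), (474, 113), (475, 131), (476, 158), (477, 160), (478, 148), (479, 131), (480, 92), (481, 52), (482, 48), (483, 72), (484, 122), (485, 55), (486, 52), (487, 53), (488, 51), (489, 55), (490, 64), (491, 52), (492, 59), (493, 85), (494, 130), (495, 126), (496, 89), (497, 127), (498, 141), (499, 146), (500, 144), (501, 142), (502, 140), (503, 139), (504, 151), (505, 149), (506, 147), (507, 144), (508, 137), (509, 148), (510, 148), (511, 151)]
```

Run:
```python
from h import *
Rt=down(0,-40); print(Rt[:,2])
rel(Rt,[.398,.222,.115]); rel(Rt,[.4303,.222,.0748])
```

```text
[ 0.64278761  0.         -0.76604444]
shift [3.23, 0.11, 12.48] rot [-0.13, -40.47, -0.12]
shift [-0.03, 0.12, 16.47] rot [-0.13, -40.47, -0.12]
```

servo_tool:
  rows:
    - [[1,0,1],[0,-8,0],120]
    - [[2,0.1,3],[0,-16,0],255]
    - [[3.2,0.1,5],[-0.1,-24,-0.1],255]
    - [[3.2,0.1,8],[-0.1,-32,-0.1],255]
    - [[3.2,0.1,11],[-0.1,-40.5,-0.1],255]
    - [[3.2,0.1,12.5],[-0.1,-40.5,-0.1],255]
    - [[3.2,0.1,12.5],[-0.1,-40.5,-0.1],255]
    - [[3.2,0.1,12.5],[-0.1,-40.5,-0.1],255]

```text
time: 23.7
eef_pos: [0.3984, 0.2223, 0.1157]
tcp_rot: [0.342, 0.0, 0.94, -0.0]
force: [0.3, -0.6, 0.9]
opening: -0.0003
finger_force: 0.0
```

Run:
```python
from h import *
s=r.observe(); print(s["time"],s["eef_pos"].round(4),s["q"].round(2),s["force"],s["opening"])
Rt=down(0,-40)
for x,z in ((.4303,.0768),(.4303,.0728),(.4341,.0598),(.4388,.0512),(.4428,.0455),(.448,.0403),(.454,.0357),(.4611,.032)): rel(Rt,[x,.222,z])
c=cam("wrist")
im=c["img"].astype(int); m=((im[:,:,2]>90)&(im[:,:,1]<60)&(im[:,:,0]<70)).astype(np.uint8)
n,l,st,ce=cv2.connectedComponentsWithStats(m); k=1+np.argmax(st[1:,4]); print(st[k],ce[k])
import pickle; a=pickle.load(open("w10.pkl","rb"))
# triangulate pad top and bottom edge middles with w10 view
x,y,w,h=st[k][:4]
for p,q in (((253.5,174),(x+w/2,y)),((253.5,201),(x+w/2,y+h))): print("pad",tri(a,p,c,q).round(4))
```

```text
23.7 [0.3984 0.2223 0.1157] [ 0.62 -0.55  2.53 -0.64  0.67 -0.54] [ 0.31507177 -0.55697171  0.92694116] -0.00029042976181055467
shift [0.05, -0.02, 5.03] rot [-0.05, -0.03, 0.0]
shift [0.31, -0.02, 5.34] rot [-0.05, -0.03, 0.0]
shift [0.85, -0.02, 6.58] rot [-0.05, -0.03, 0.0]
shift [1.05, -0.02, 7.54] rot [-0.05, -0.03, 0.0]
shift [1.11, -0.02, 8.23] rot [-0.05, -0.03, 0.0]
shift [1.04, -0.02, 8.97] rot [-0.05, -0.03, 0.0]
shift [0.88, -0.02, 9.7] rot [-0.05, -0.03, 0.0]
shift [0.57, -0.02, 10.44] rot [-0.05, -0.03, 0.0]
[  0 245  87  71 825] [ 41.00484848 284.08727273]
pad [0.3844 0.1852 0.1404]
pad [0.4016 0.183  0.1615]
```

servo_tool:
  rows:
    - [[0,0,2.5],[0,0,0],255]
    - [[0.05,0,4.5],[0,0,0],255]
    - [[0.3,0,5.35],[0,0,0],255]
    - [[0.6,0,6],[0,0,0],255]
    - [[0.85,0,6.6],[0,0,0],255]
    - [[0.85,0,6.6],[0,0,0],255]

```text
time: 24.35
eef_pos: [0.4347, 0.2226, 0.0606]
tcp_rot: [0.343, 0.0, 0.939, 0.0]
force: [0.9, 0.2, 1.4]
opening: 0.0005
finger_force: 0.5
```

servo_tool:
  rows:
    - [[0.1,0,0.5],[0,0,0],255]
    - [[0.2,0,0.95],[0,0,0],255]
    - [[0.25,0,1.3],[0,0,0],255]
    - [[0.25,0,1.6],[0,0,0],255]
    - [[0.25,0,1.6],[0,0,0],255]

```text
time: 24.85
eef_pos: [0.4423, 0.2222, 0.0456]
tcp_rot: [0.342, 0.0, 0.94, -0.0]
force: [-1.7, 0.9, 2.3]
opening: 0.0002
finger_force: 1.0
```

servo_tool:
  rows:
    - [[-0.05,0,0.4],[0,0,0],255]
    - [[-0.07,0,0.75],[0,0,0],255]
    - [[-0.15,0,1.1],[0,0,0],255]
    - [[-0.23,0,1.5],[0,0,0],255]
    - [[-0.23,0,1.5],[0,0,0],255]

```text
time: 25.35
eef_pos: [0.4536, 0.2216, 0.035]
tcp_rot: [0.342, 0.001, 0.94, -0.001]
force: [-0.2, -0.1, 0.2]
opening: 0.0003
finger_force: 0.0
```

servo_tool:
  rows:
    - [[-0.15,0,0.35],[0,0,0],255]
    - [[-0.3,0,0.75],[0,0,0],255]
    - [[-0.45,0,1],[0,0,0],255]
    - [[-0.6,0,1.2],[0,0,0],255]
    - [[-0.6,0,1.2],[0,0,0],255]

```text
time: 25.85
eef_pos: [0.4643, 0.2219, 0.0291]
tcp_rot: [0.341, 0.001, 0.94, -0.0]
force: [-17.7, 0.9, 9.3]
opening: -0.0001
finger_force: 8.6
```

servo_tool:
  rows:
    - [[0.3,0,-1],[0,0,0],255]
    - [[0.5,0,-4],[0,0,0],255]
    - [[0.5,0,-8],[0,0,0],255]
    - [[-2,0,-13],[0,10,0],255]
    - [[-6,0,-18],[0,20,0],255]
    - [[-10,0,-21],[0,30,0],0]
    - [[-14,0,-22],[0,40,0],0]
    - [[-14,0,-22],[0,40,0],0]
    - [[-14,0,-22],[0,40,0],0]
    - [[-14,0,-22],[0,40,0],0]

```text
time: 26.85
eef_pos: [0.4326, 0.2218, 0.2884]
tcp_rot: [0.0, 0.001, 1.0, -0.0]
force: [-0.8, -0.2, -1.1]
opening: 0.0724
finger_force: 0.0
```

Run:
```python
from h import *
import pickle
s=r.observe(); c=cam("wrist"); print(s["time"],s["eef_pos"].round(4),s["tcp_rot"].round(3)); pickle.dump(c,open("w11.pkl","wb"))
im=c["img"].astype(int); m=((im[:,:,2]>80)&(im[:,:,1]<60)&(im[:,:,0]<70)).astype(np.uint8)
n,l,st,ce=cv2.connectedComponentsWithStats(m); o=np.argsort(-st[1:,4])[:3]+1
for k in o: print("red",st[k],ce[k].round(1),onz(c,ce[k],.035).round(3))
print("expected pad shut",proj(c,[[.469,.2225,.07-.035],[.469,.2225,.022]]).round(0))
g=cv2.cvtColor(c["img"],cv2.COLOR_BGR2GRAY)
for y in (.208,.222,.24):
    xs=np.arange(.46,.505,.001); p=proj(c,[[x,y,.12] for x in xs])
    print(y,[(int(round(x*1000)),int(g[int(round(b)),int(round(a))])) for x,(a,b) in zip(xs,p) if 0<b<383])
for n,(x,y,z) in dict(backL=(.62,.29,.12),backR=(.62,.155,.12)).items():
    xs=np.arange(.605,.635,.001); p=proj(c,[[x,y,.12] for x in xs]); print(n,[(int(round(x*1000)),int(g[int(b),int(a)])) for x,(a,b) in zip(xs,p) if 0<b<383])
```

```text
26.85 [0.4326 0.2218 0.2884] [ 0.     0.001  1.    -0.   ]
red [ 92 356  21  28 400] [102.1 369.9] [ 0.763 -0.015  0.035]
red [  8 295  30  18  95] [ 19.9 302.8] [ 0.642 -0.12   0.035]
red [ 77 291  15   9  45] [ 83.3 295.3] [ 0.628 -0.022  0.035]
expected pad shut [[253. 188.]
 [253. 185.]]
0.208 [(460, 71), (461, 68), (462, 58), (463, 59), (464, 69), (465, 106), (466, 108), (467, 108), (468, 89), (469, 58), (470, 63), (471, 82), (472, 115), (473, 138), (474, 150), (475, 137), (476, 107), (477, 103), (478, 83), (479, 83), (480, 67), (481, 34), (482, 36), (483, 43), (484, 69), (485, 140), (486, 91), (487, 55), (488, 52), (489, 53), (490, 55), (491, 56), (492, 59), (493, 81), (494, 135), (495, 145), (496, 112), (497, 158), (498, 158), (499, 163), (500, 163), (501, 162), (502, 160), (503, 159), (504, 148)]
0.222 [(460, 56), (461, 75), (462, 79), (463, 72), (464, 61), (465, 119), (466, 119), (467, 143), (468, 129), (469, 93), (470, 108), (471, 125), (472, 146), (473, 145), (474, 130), (475, 119), (476, 129), (477, 137), (478, 83), (479, 83), (480, 59), (481, 108), (482, 159), (483, 164)
[... 812 characters left out ...]
, 169), (608, 171), (609, 171), (610, 169), (611, 155), (612, 169), (613, 169), (614, 169), (615, 169), (616, 169), (617, 170), (618, 161), (619, 126), (620, 126), (621, 111), (622, 71), (623, 71), (624, 53), (625, 81), (626, 129), (627, 129), (628, 136), (629, 102), (630, 102), (631, 69), (632, 48), (633, 10), (634, 6), (635, 5)]
backR [(605, 172), (606, 172), (607, 172), (608, 173), (609, 172), (610, 172), (611, 171), (612, 172), (613, 172), (614, 172), (615, 172), (616, 172), (617, 168), (618, 168), (619, 160), (620, 162), (621, 162), (622, 162), (623, 163), (624, 162), (625, 162), (626, 161), (627, 145), (628, 145), (629, 94), (630, 26), (631, 26), (632, 6), (633, 6), (634, 6), (635, 6)]
```

Run:
```python
from h import *
import pickle
s=cam("scene"); o=pickle.load(open("scene.pkl","rb")); t=cam("top"); to=pickle.load(open("top.pkl","rb"))
def red(c):
    im=c["img"].astype(int); m=((im[:,:,2]>130)&(im[:,:,1]<80)&(im[:,:,0]<90)).astype(np.uint8)
    n,l,st,ce=cv2.connectedComponentsWithStats(m); return [(st[k].tolist(),ce[k].round(1).tolist()) for k in range(1,n) if st[k][4]>5]
print("scene before",red(o)); print("scene now",red(s))
print("expect shut pad",proj(s,[[.467,.2225,.035],[.467,.2225,.02]]),"open",proj(s,[[.44,.2225,.07]]))
# bystanders: change in the regions
for n,X in dict(bottle=(.665,.052,.06),carton=(.51,.43,.03),timer=(.41,.42,.01)).items():
    for a,b,nm in((o,s,"scene"),(to,t,"top")):
        u,v=proj(a,[X])[0].astype(int); d=np.abs(a["img"][v-14:v+14,u-14:u+14].astype(int)-b["img"][v-14:v+14,u-14:u+14]).mean(); print(n,nm,(u,v),d.round(1))
```

```text
scene before [([115, 35, 14, 5, 48], [121.7, 37.2]), ([399, 57, 4, 3, 6], [400.2, 58.2]), ([201, 117, 31, 15, 95], [216.6, 122.8]), ([241, 151, 11, 7, 67], [246.0, 154.2]), ([244, 222, 7, 5, 16], [247.1, 223.9])]
scene now [([115, 35, 14, 5, 43], [121.5, 37.3]), ([200, 115, 31, 17, 92], [216.5, 122.4]), ([241, 151, 11, 7, 67], [246.0, 154.2]), ([263, 159, 8, 6, 17], [265.9, 161.4]), ([262, 165, 8, 11, 42], [265.5, 170.0])]
expect shut pad [[243.18903446 232.15079479]
 [243.37379163 235.83714662]] open [[248.65953692 228.47430917]]
bottle scene (np.int64(247), np.int64(171)) 22.5
bottle top (np.int64(266), np.int64(158)) 2.0
carton scene (np.int64(172), np.int64(259)) 5.9
carton top (np.int64(174), np.int64(199)) 4.2
timer scene (np.int64(196), np.int64(285)) 7.2
timer top (np.int64(177), np.int64(224)) 3.5
```

Run:
```python
from h import *
s=cam("scene"); im=s["img"].astype(int); x=im[:,:,2]-np.maximum(im[:,:,1],im[:,:,0])
p=x[205:255,220:275]; ys,xs=np.where(p>25); print(len(ys), (xs.mean()+220,ys.mean()+205,xs.min()+220,xs.max()+220,ys.min()+205,ys.max()+205) if len(ys) else None)
print(im[228:240:2,236:252:2].tolist()[:4])
```

```text
51 (np.float64(241.9607843137255), np.float64(228.7450980392157), np.int64(239), np.int64(245), np.int64(225), np.int64(233))
[[[90, 102, 109], [77, 87, 102], [42, 51, 108], [34, 43, 110], [41, 49, 123], [86, 100, 119], [126, 149, 156], [163, 192, 201]], [[88, 100, 109], [78, 88, 102], [42, 51, 111], [36, 44, 106], [50, 59, 112], [132, 155, 169], [169, 200, 209], [174, 205, 214]], [[88, 101, 108], [80, 90, 102], [50, 58, 103], [58, 66, 106], [80, 90, 105], [115, 133, 141], [151, 177, 186], [154, 181, 189]], [[92, 107, 113], [89, 103, 110], [89, 99, 114], [86, 97, 106], [97, 109, 116], [105, 120, 127], [113, 131, 138], [114, 132, 139]]]
```

```bash
python3 -c "
from cell import r
print(r.finish_job())"
```

```text
the job is handed in; nothing more can be done
None
```

I handed the job in at about 27 s. The lid was pushed back until it stopped, the draw bar was hooked in the keeper, and the lever was pressed to its end stop. The last pictures fit a shut latch and an unmoved bottle. I compared the carton and timer only by pixel difference, and did not check the plate.

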